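# Fold away the pass divider and draw its keeper bolt

### The job

Put the divider on the pass away. First set every ramekin that stands round it upright on the steel tray, as they stand in the way of the swinging leaves; then fold the divider up leaf by leaf, the outermost leaf first and the one at the fixed panel last, each fully home against the leaf before it; finally pull the sprung keeper bolt out along the folded pack until the raised rib on the bolt stands level with the index posts at the mouth of its channel, and leave it there. Do not disturb the other things on the table.

Things in the scene. Friction and masses are not known exactly. Their poses are not given: they have to be found in the camera images.
- gate: fixed metal base of the folding divider. Origin at table height at the fixed panel's end where leaf 1 hangs; x along the opened divider (to the robot's left), y towards the robot, where the folded pack ends up. Fixed panel: x -94 to -6 mm, 8 mm thick, 45 mm high, on a 5 mm foot. Keeper channel: x -244 to -150, y 50 to 78 mm, 41 mm high. Leaves 1, 2, 3 hang on it in a concertina.
- leaf_1 (a joint): hinge between fixed panel and leaf 1. 0 = in line with the panel before it, 3.14 = folded right back, flush beside it (its stop). A stiff friction hinge on an upright axis: it stays where it is left, and turns at about 0.45 N m. It folds to the robot's side: anticlockwise from above.
- leaf_2 (a joint): hinge between leaf 1 and leaf 2. 0 = in line with the panel before it, 3.14 = folded right back, flush beside it (its stop). A stiff friction hinge on an upright axis: it stays where it is left, and turns at about 0.16 N m. It folds the other way: clockwise from above.
- leaf_3 (a joint): hinge between leaf 2 and leaf 3 (the outermost). 0 = in line with the panel before it, 3.14 = folded right back, flush beside it (its stop). A stiff friction hinge on an upright axis: it stays where it is left, and turns at about 0.05 N m. It folds anticlockwise from above.
- leaf_1_hinge (a point): on the hinge axis at the root of leaf 1, 45 mm above the table; x along the leaf to its free end, z up. The leaf's centre plane lies 7 mm to the -y side; push on the face of that side, near the free end. Leaves already folded onto it lie further out on that side, one every 14 mm.
- leaf_2_hinge (a point): on the hinge axis at the root of leaf 2, 45 mm above the table; x along the leaf to its free end, z up. The leaf's centre plane lies 7 mm to the +y side; push on the face of that side, near the free end. Leaves already folded onto it lie further out on that side, one every 14 mm.
- leaf_3_hinge (a point): on the hinge axis at the root of leaf 3, 45 mm above the table; x along the leaf to its free end, z up. The leaf's centre plane lies 7 mm to the -y side; push on the face of that side, near the free end. Leaves already folded onto it lie further out on that side, one every 14 mm.
- leaf_1_tip (a point): top edge of leaf 1 at its free end, 94 mm from its hinge axis, in its centre plane. The leaf is an upright panel 100 mm from hinge to hinge, 8 mm thick, from 6 to 45 mm above the table; folded home its centre plane lies at y = 14 mm of the gate, between x = -100 and 0.
- leaf_2_tip (a point): top edge of leaf 2 at its free end, 94 mm from its hinge axis, in its centre plane. The leaf is an upright panel 100 mm from hinge to hinge, 8 mm thick, from 6 to 45 mm above the table; folded home its centre plane lies at y = 28 mm of the gate, between x = -100 and 0.
- leaf_3_tip (a point): top edge of leaf 3 at its free end, 94 mm from its hinge axis, in its centre plane. The leaf is an upright panel 100 mm from hinge to hinge, 8 mm thick, from 6 to 45 mm above the table; folded home its centre plane lies at y = 42 mm of the gate, between x = -100 and 0.
- keeper (a joint): travel of the sprung keeper bolt along the gate's x axis, m: 0 = in, 0.08 = its end stop; the rib is level with the index at 0.060. A spring pulls it back (0.5 to 2.5 N) but a 4 N drag brake holds it wherever it is let go, so pulling takes 4.5 to 6.5 N and pushing back 1.5 to 3.5 N.
- keeper_grip (a point): middle of the upright grip tab at the bolt's front end, 68 mm above the table: 14 mm along the gate's x axis, 16 mm along its y axis, from 48 to 84 mm above the table; moves with the bolt
- keeper_rib (a point): the one raised rib across the top of the bolt (12 mm long, 7 mm high, among flat graduation lines), 77 mm behind the middle of the grip tab; moves with the bolt
- keeper_mouth (a point): the mouth of the channel, midway between the two little index posts on its side walls; axes as the gate's. The rib must come to x = 0 of this point.
- tray: low steel service tray, fixed, 250 mm along its x axis, 190 mm along its y axis, floor 4 mm thick, rim 14 mm high; origin at the centre of its underside
- ramekin_1: ramekin: white dip cup with red sauce, 65 mm wide at the rim, 56 mm at the foot, 37 mm high, open, about 90 g; origin at the centre of its underside, z up. It may be absent.
- ramekin_2: ramekin: white dip cup, empty, 65 mm wide at the rim, 56 mm at the foot, 37 mm high, open, about 90 g; origin at the centre of its underside, z up. It may be absent.
- ramekin_3: ramekin: white dip cup, empty, 65 mm wide at the rim, 56 mm at the foot, 37 mm high, open, about 90 g; origin at the centre of its underside, z up. It may be absent.
- ramekin_4: ramekin: white dip cup with pale sauce, 65 mm wide at the rim, 56 mm at the foot, 37 mm high, open, about 90 g; origin at the centre of its underside, z up. It may be absent.
- tape_roll: bystander: roll of tape, 98 mm across, 24 mm high, behind the gate; leave alone
- order_bell: bystander: service bell, 85 mm across, 64 mm high; leave alone
- garnish_caddy: fixed equipment: black garnish box, 230 mm deep (x), 406 mm wide (y), 123 mm high with an open lid behind; its right front corner stands close beyond the end of leaf 3, so keep the gripper's body clear of it. Behind it all a shelf hangs over the table from about x = 0.8 m of the robot
- sachet_caddy: bystander: black sachet holder, 90x64x60 mm; leave alone
Not all that is in view belongs to the job. What is shaped like the ramekin_3 but blue or turquoise is not meant.

How it is judged:
On the way, in this order (a step that is already met when the one before it is completed fails the run):
1. every ramekin stands upright on the tray, before any leaf is folded (x of ramekin_1 in the frame of tray between -0.1 and 0.1 m and y of ramekin_1 in the frame of tray between -0.07 and 0.07 m and z of each of ramekin_1, ramekin_2, ramekin_3, ramekin_4 in the frame of tray below 0.01 m and angle between each of ramekin_1, ramekin_2, ramekin_3, ramekin_4's own z axis and vertical below 0.12 rad and x of ramekin_2 in the frame of tray between -0.1 and 0.1 m and y of ramekin_2 in the frame of tray between -0.07 and 0.07 m and x of ramekin_3 in the frame of tray between -0.1 and 0.1 m and y of ramekin_3 in the frame of tray between -0.07 and 0.07 m and x of ramekin_4 in the frame of tray between -0.1 and 0.1 m and y of ramekin_4 in the frame of tray between -0.07 and 0.07 m and value of joint each of leaf_1, leaf_2, leaf_3 below 2 rad), for 0.2 s.
2. leaf 3 is folded home, leaves 1 and 2 still open (value of joint leaf_3 above 3 rad and value of joint each of leaf_2, leaf_1 below 2 rad), for 0.2 s.
3. leaf 2 is folded home too, leaf 1 still open (value of joint each of leaf_3, leaf_2 above 3 rad and value of joint leaf_1 below 2 rad), for 0.2 s.
4. leaf 1 is folded home and the pack is closed (value of joint each of leaf_3, leaf_2, leaf_1 above 3 rad), for 0.2 s.
5. the keeper's rib is level with the index (all of step 4 and x of keeper_rib in the frame of keeper_mouth between -0.005 and 0.005 m), for 0.2 s.
At the end, for the whole second after the job is handed in: Every ramekin present rests upright (0.12 rad) on the tray floor (foot under 10 mm, centre within 100 mm in x, 70 mm in y of the tray's centre); all leaf joints read over 3.0 rad; the keeper rib is within 5 mm of the index along the bolt (all of step 5 and x of ramekin_1 in the frame of tray between -0.1 and 0.1 m and y of ramekin_1 in the frame of tray between -0.07 and 0.07 m and z of each of ramekin_1, ramekin_2, ramekin_3, ramekin_4 in the frame of tray below 0.01 m and angle between each of ramekin_1, ramekin_2, ramekin_3, ramekin_4's own z axis and vertical below 0.12 rad and x of ramekin_2 in the frame of tray between -0.1 and 0.1 m and y of ramekin_2 in the frame of tray between -0.07 and 0.07 m and x of ramekin_3 in the frame of tray between -0.1 and 0.1 m and y of ramekin_3 in the frame of tray between -0.07 and 0.07 m and x of ramekin_4 in the frame of tray between -0.1 and 0.1 m and y of ramekin_4 in the frame of tray between -0.07 and 0.07 m and linear speed of each of ramekin_1, ramekin_2, ramekin_3, ramekin_4 below 0.02 m/s); the robot touches nothing.
It fails at once if the tape roll is moved by more than 30 mm (distance of tape_roll from where it was at the start of the episode above 0.03 m).
It fails at once if the order bell is moved by more than 30 mm (distance of order_bell from where it was at the start of the episode above 0.03 m).
It fails at once if the sachet caddy is moved by more than 30 mm (distance of sachet_caddy from where it was at the start of the episode above 0.03 m).
Of ramekin_1, ramekin_2, ramekin_3, ramekin_4 only 2 to 4 are there at a start; the rules pass over those that are not, and their reading is None.
At some moment in a run one of ramekin_1, ramekin_2, ramekin_3, ramekin_4 may be knocked a few centimetres aside while the robot is not near it.
Once in a run the grip may slacken for a moment while it holds something.
It also fails if it takes over 210 s, if anything falls off the work surface, if the arm or the gripper's body presses on something with over 40 N, if the wrist force passes 120 N, or if a joint passes its speed limit or range.

### The arm

A 6-joint arm with a two-finger parallel gripper is mounted at the origin on a cart in front of the work surface, level with it; the furniture and walls round the work are solid. World frame = base frame: x ahead of the robot, y to its left, z up, the work surface at z = 0. Lengths are in m, angles in rad, forces in N, time in s.
With the tool pointing down it reaches from about 0.35 to 0.85 m from the base axis. Payload 8.1 kg.
Tool frame: the origin (TCP) lies between the finger pads; the fingertips stand 14 mm ahead of it and the grasp point (between the pads) lies 5 mm behind it (robot.tip_reach is the z of the fingertips in the tool frame, in m); z points along the fingers, y is the line along which they close (so a half turn about z gives the same grasp; the last joint's range is limited). The gripper opens to 93 mm and grips with 3 to 60 N. Pads are 15 mm wide; open, the fingers measure 128 mm over their backs; the gripper's body (75 mm by 188 mm) begins 65 mm behind the grasp point.
Start: joints at [-1.251, 0.13, 1.488, -0, 1.523, -0.085], TCP at [0.236, -0.552, 0.233] pointing down, gripper open.
Joint ranges: [-2.96, 2.96], [-0.89, 2.26], [0.02, 2.5], [-1.34, 4.48], [0, 2.73], [-2.66, 2.66]. Speed limits (rad/s): [2.39, 2.39, 2.79, 3.14, 3.14, 3.14].

### API

Orientations are given as a rotation vector (axis times angle).
In Python, from plant import robot gives the robot as it stands. The module is installed in compiled form; this text tells all that it offers.
- The arm moves only by the shell command python3 -m handwheel 'ROWS' [FORCE]. ROWS is JSON, a list of rows, each a list of 7 numbers: the closure, from -1 (fully open) to 1 (shut), then the shift along the tool's x, y, z each as a share of 100 cm, from -1 to 1, then the turn, a rotation vector about the tool's x, y, z each as a share of 180 degrees, from -1 to 1. In form: [[grip, tx, ty, tz, rx, ry, rz], ...]. A call has 1 to 20 rows; each row is the pose to reach, as a shift and turn from the pose commanded when the call began, along the tool's axes at that moment, turning the shorter way round; what a row does not reach only later rows make up. A row lasts 1/8 s, in which the tool goes at most 62.5 mm and 10.7 degrees, less where a joint would pass 70% of its speed; a pose out of reach is approached as far as the arm can. A call with a number of a shift or a turn outside -1 to 1 is refused whole. A call with a gripper value outside its range is refused whole. The fingers move at their own pace and stop on an object; FORCE is the grip in N (left out, the last holds). Time passes only in rows, so rows that repeat a pose let the fingers close. It gives the time, the measured TCP pose, the force, the opening and the grip force at its end, in the units of the state.
- robot.read_state(): the state, without advancing time (a new reading comes with each control period).
- robot.read_camera(name): name is "scene" or "top" or "wrist"; returns a dict with "frame" (384x512x3 uint8, red, green, blue), "fx", "fy", "cx", "cy" (pixels), "k1" (the pictures are not rectified: a ray, as slopes to the right and down, at radius r is drawn at 1 + k1 r^2 times it, then the intrinsics apply), "rvec" (rotation vector, rad) and "tvec" (3), from world to camera coordinates, as OpenCV has them; the wrist camera has in their place "T_tool_cam" (4x4, takes a point from camera to tool coordinates, whose origin is the TCP and whose axes are the flange's). Camera axes: x right, y down, z forward; pixel columns grow to the right and rows downward; lengths in m; the calibration is good to about 2 mm. A picture is of the moment at which its call begins: read the wrist's pose just before it. There is no depth.
- robot.close_job(): hands the job in; it is judged then, once.
Trained networks look in a picture, given as the dict that the camera call returned (one of the last four; its "shot" number tells which), for a name from the list of things; names that differ only in an ending like _2 or _b are one class to them, and where a whole thing is asked for, a point or a joint stands for the part that bears it (a point fixed in the world has none). Each returns a list of dicts, best first, with "conf" (0 to 1); they miss things now and then, are a little off and sometimes report something else, mostly with a low value. They report only what shows in the picture. A call takes as long as a camera call. They do not tell look-alikes from the thing itself.
- robot.regions_of(picture, name): "mask" (384x512 bool, what is visible of it) and "rect" ([left, top, right, bottom] in pixels, round what is visible of it).
The state is a dict: "t": time; "q": joint angles; "dq": joint speeds; "joint_torque": joint torques, N m; "tool_pos": TCP position; "orientation": TCP orientation; "force": force on the tool from outside, world axes, zero at the start; "wrist_torque": the same for the moment, N m; "opening": finger opening in m; "gripper_force": force on a finger pad.
Only numpy, scipy, OpenCV 4.12 (cv2) and the standard library are available. Lean on these libraries where they do the work, as an engineer would, in place of code of your own. Each camera call takes 0.05 s, during which the arm holds its last target. There are 200 camera calls.

## Working session

There is one attempt and no reset: what is moved stays moved. The work goes in short steps, Python scripts to look and compute and a shell command to move; the robot and the scene stay as the last step left them, time stands still between calls to the robot, and variables do not carry over. Pictures are saved under pics/ and viewed, at most 14 in all, crops included, and the job is handed in when it is done.

```bash
mkdir -p pics
cat > h.py <<'E'
import numpy as np, cv2
from scipy.spatial.transform import Rotation as R
from plant import robot
def save(p,name,crop=None,scale=1):
    im=p["frame"][:,:,::-1]
    if crop: im=im[crop[1]:crop[3],crop[0]:crop[2]]
    im=cv2.resize(im,None,fx=scale,fy=scale,interpolation=cv2.INTER_CUBIC); cv2.imwrite(f"pics/{name}.png",im)
def cam(p,st=None):
    if "rvec" in p:
        Rm=R.from_rotvec(np.ravel(p["rvec"])).as_matrix(); return Rm.T,-Rm.T@np.ravel(p["tvec"])
    T=np.eye(4);T[:3,:3]=R.from_rotvec(st["orientation"]).as_matrix();T[:3,3]=st["tool_pos"]
    T=T@np.array(p["T_tool_cam"]);return T[:3,:3],T[:3,3]
def ray(p,uv,st=None):
    x=(uv[0]-p["cx"])/p["fx"];y=(uv[1]-p["cy"])/p["fy"];rd=np.hypot(x,y);r=rd
    for _ in range(20): r=rd/(1+p["k1"]*r*r)
    s=r/rd if rd>0 else 1
    Rm,c=cam(p,st);return c,Rm@np.array([x*s,y*s,1])
def at_z(p,uv,z,st=None):
    c,d=ray(p,uv,st);return c+d*(z-c[2])/d[2]
def proj(p,X,st=None):
    Rm,c=cam(p,st);v=Rm.T@(np.asarray(X)-c);x,y=v[0]/v[2],v[1]/v[2];f=1+p["k1"]*(x*x+y*y)
    return np.array([p["fx"]*x*f+p["cx"],p["fy"]*y*f+p["cy"]])
def rel(target,rotz=0,st=None):
    """shift in tool axes (as share of 1 m) to world target"""
    st=st or robot.read_state();Rm=R.from_rotvec(st["orientation"]).as_matrix()
    return np.round(Rm.T@(np.asarray(target)-st["tool_pos"]),4)
E
python3 - <<'E'
from h import *
st=robot.read_state();print({k:np.round(v,3) for k,v in st.items()}, robot.tip_reach)
print(R.from_rotvec(st["orientation"]).as_matrix().round(3))
for n in("top","scene"):
    p=robot.read_camera(n);save(p,n+"0",scale=1.5);print(n,cam(p)[1].round(3),p["fx"],p["k1"])
    for k in("ramekin_1","tray","gate","leaf_1_hinge","leaf_3_tip","keeper","keeper_rib","tape_roll","order_bell","sachet_caddy","garnish_caddy"):
        for r in robot.regions_of(p,k)[:6]:
            m=r["mask"];ys,xs=np.nonzero(m);print(k,round(r["conf"],2),r["rect"],m.sum(),at_z(p,(xs.mean(),ys.mean()),0.03).round(3))
E
```

```text
{'t': np.float64(0.0), 'q': array([-1.251,  0.131,  1.489,  0.   ,  1.523, -0.085]), 'dq': array([ 0.   ,  0.002, -0.001,  0.001,  0.001, -0.   ]), 'joint_torque': array([-0.0000e+00, -5.5983e+01, -4.9177e+01,  7.7000e-02,  3.5000e-02,
       -0.0000e+00]), 'tool_pos': array([ 0.236, -0.551,  0.232]), 'orientation': array([-3.076, -0.631,  0.   ]), 'force': array([-0.311, -1.304, -0.115]), 'wrist_torque': array([-0.032,  0.03 ,  0.047]), 'gripper_force': np.float64(0.0), 'opening': np.float64(0.093)} 0.014
[[ 0.919  0.394 -0.001]
 [ 0.394 -0.919  0.002]
 [ 0.    -0.002 -1.   ]]
top [ 0.469 -0.027  1.123] 378.03413154945406 -0.054589741452802314
ramekin_1 0.89 [318.5, 231.8, 342.2, 255.5] 409 [ 0.434 -0.269  0.03 ]
ramekin_1 0.82 [183.4, 208.4, 204.7, 230.3] 392 [0.496 0.127 0.03 ]
ramekin_1 0.77 [284.5, 157.2, 307.5, 179.1] 397 [ 0.649 -0.176  0.03 ]
ramekin_1 0.64 [162.8, 243.2, 186.0, 266.9] 417 [0.403 0.178 0.03 ]
ramekin_1 0.58 [224.8, 230.2, 248.2, 251.5] 420 [0.431 0.002 0.03 ]
tray 0.72 [88.4, 189.1, 155.5, 275.0] 5428 [0.458 0.333 0.03 ]
tray 0.54 [356.4, 216.5, 391.4, 223.2]
[... 953 characters left out ...]
in_1 0.53 [204.5, 184.3, 212.6, 193.3] 40 [0.475 0.127 0.03 ]
gate 0.87 [249.8, 219.0, 318.1, 301.9] 1498 [ 0.526 -0.364  0.03 ]
leaf_1_hinge 0.58 [250.6, 215.4, 272.9, 241.9] 216 [ 0.543 -0.169  0.03 ]
leaf_1_hinge 0.28 [251.5, 218.6, 316.1, 303.9] 1406 [ 0.526 -0.363  0.03 ]
leaf_3_tip 0.36 [313.8, 228.3, 341.2, 252.5] 424 [ 0.711 -0.325  0.03 ]
keeper 0.48 [276.4, 260.0, 294.1, 296.1] 195 [ 0.5  -0.38  0.03]
keeper_rib 0.73 [274.2, 260.5, 292.4, 293.2] 178 [ 0.5   -0.377  0.03 ]
tape_roll 0.95 [314.6, 227.9, 344.0, 255.0] 428 [ 0.709 -0.326  0.03 ]
order_bell 0.62 [264.8, 173.7, 285.2, 187.5] 255 [0.727 0.043 0.03 ]
sachet_caddy 0.58 [273.0, 177.9, 302.7, 202.4] 479 [ 0.754 -0.032  0.03 ]
```

View pics/top0.png

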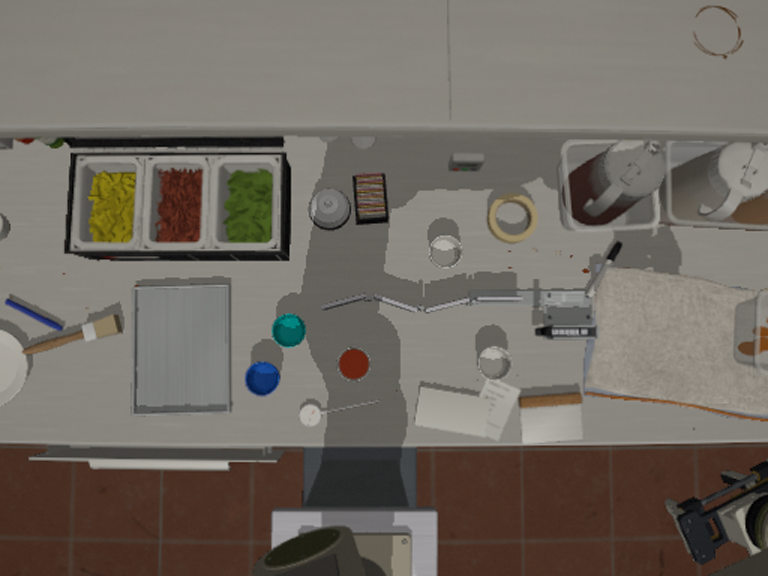

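View pics/scene0.png

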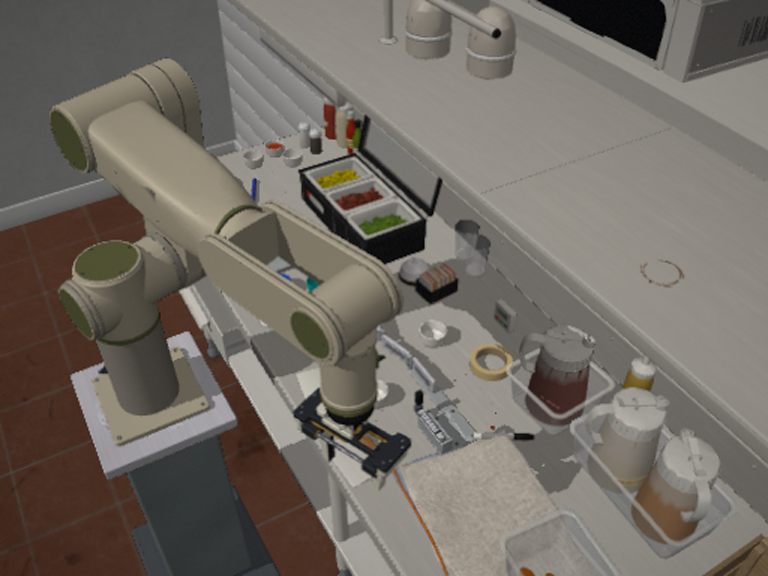

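Top view: there are three white ramekins. Red sauce is at (353,364), and two empties are at (494,362) and (445,252). Blue and turquoise cups at (262,378) and (288,330) are look-alikes and not meant. The tray is at (183,347), the divider runs from (323,305) to (522,297), and the keeper is at (565,330). The small bowls far back left in the scene view are background.

Run:
```python
from h import *
p=robot.read_camera("top")
for r in robot.regions_of(p,"ramekin")[:0]+robot.regions_of(p,"ramekin_1")[:5]:
    m=r["mask"];c=r["rect"];uv=((c[0]+c[2])/2,(c[1]+c[3])/2)
    ys,xs=np.nonzero(m);rgb=p["frame"][m].mean(0).round();print(round(r["conf"],2),at_z(p,uv,.032).round(3),rgb)
r=robot.regions_of(p,"tray")[0];box=cv2.boxPoints(cv2.minAreaRect(np.argwhere(r["mask"])[:,::-1].astype(np.float32)))
w=[at_z(p,b,.014)[:2].round(3) for b in box];print("tray",w,np.mean(w,0))
print("caddy front",[at_z(p,(u/1.5,v/1.5),.12)[:2].round(3) for u,v in((67,252),(290,259))])
for n,u,v in(("l3tip",323,307),("j23",372,296),("j12",425,310),("root",470,298),("fixend",522,298)): print(n,at_z(p,(u/1.5,v/1.5),.045)[:2].round(3))
st=robot.read_state()
for t in([.434,-.269,.2],): print(rel(t,st=st))
save(p,"rcrop",(270,150,400,260),6)
```

```text
0.8 [0.496 0.122 0.032] [ 8. 96. 93.]
0.7 [ 0.432 -0.002  0.032] [101.  49.  34.]
0.65 [0.399 0.175 0.032] [ 28.  59. 112.]
0.6 [ 0.43  -0.273  0.032] [132. 129. 123.]
tray [array([ 0.72 , -0.245]), array([ 0.791, -0.317]), array([ 0.724, -0.382]), array([ 0.653, -0.31 ])] [ 0.722  -0.3135]
caddy front [array([0.632, 0.518]), array([0.62 , 0.113])]
l3tip [0.539 0.059]
j23 [ 0.56  -0.034]
j12 [ 0.534 -0.135]
root [ 0.557 -0.221]
fixend [ 0.557 -0.322]
[ 0.2929 -0.1818  0.0326]
```

View pics/rcrop.png

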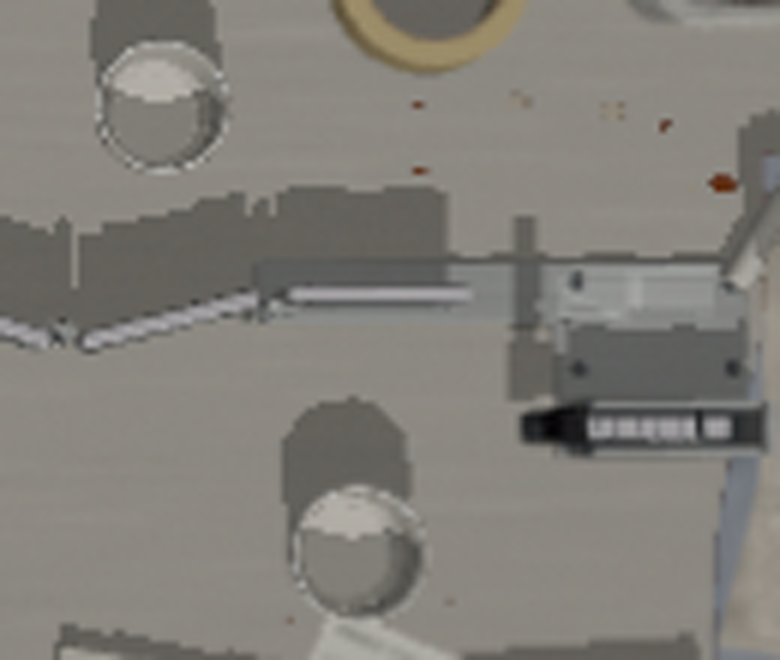

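```bash
cat >> h.py <<'E'
def look(name="ramekin_1",z=.034):
    st=robot.read_state();p=robot.read_camera("wrist");print("tcp",np.round(st["tool_pos"],4))
    for r in robot.regions_of(p,name)[:4]:
        c=r["rect"];X=at_z(p,((c[0]+c[2])/2,(c[1]+c[3])/2),z,st);print(name,round(r["conf"],2),[round(x) for x in c],X.round(4),"rel",rel(X,st=st),p["frame"][r["mask"]].mean(0).round())
    return p,st
E
python3 -m handwheel '[[-1,0.29,-0.181,0.033,0,0,0.129],[-1,0.29,-0.181,0.033,0,0,0.129],[-1,0.29,-0.181,0.033,0,0,0.129],[-1,0.29,-0.181,0.033,0,0,0.129],[-1,0.29,-0.181,0.033,0,0,0.129],[-1,0.29,-0.181,0.033,0,0,0.129],[-1,0.29,-0.181,0.033,0,0,0.129],[-1,0.29,-0.181,0.033,0,0,0.129]]' 12
python3 - <<'E'
from h import *
p,st=look();save(p,"w1",scale=1.2);print(R.from_rotvec(st["orientation"]).as_matrix().round(3),np.array(p["T_tool_cam"]).round(3),p["fx"])
E
```

```text
t: 2.4
tool_pos: [0.4314, -0.2714, 0.1998]
orientation: [3.141, -0.0, -0.0]
force: [-0.2, -0.2, -0.9]
opening: 0.0931
gripper_force: 0.0
tcp [ 0.4314 -0.2714  0.1998]
ramekin_1 0.9 [234, 149, 281, 205] [ 0.4356 -0.2712  0.034 ] rel [ 0.0042 -0.0003  0.1658] [120. 116. 111.]
ramekin_1 0.59 [0, 152, 75, 209] [ 0.4311 -0.0052  0.034 ] rel [-0.0003 -0.2663  0.1656] [76. 47. 40.]
ramekin_1 0.55 [154, 2, 188, 7] [ 0.6153 -0.1842  0.034 ] rel [ 0.1839 -0.0874  0.1657] [111. 107. 102.]
[[ 1.    -0.    -0.   ]
 [-0.    -1.    -0.001]
 [-0.     0.001 -1.   ]] [[ 0.001 -0.955 -0.297  0.084]
 [ 1.     0.001  0.001 -0.   ]
 [-0.001 -0.297  0.955 -0.152]
 [ 0.     0.     0.     1.   ]] 268.8928770399401
```

View pics/w1.png

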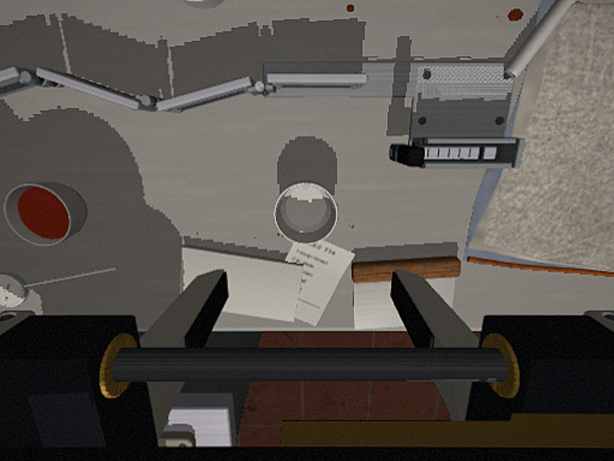

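Wrist view: the empty ramekin's rim is centred at about (306,213), directly under the tool. I'll grasp it and lift.

```bash
python3 -m handwheel '[[-1,0.003,0,0.06,0,0,0],[-1,0.003,0,0.12,0,0,0],[-1,0.003,0,0.16,0,0,0],[-1,0.003,0,0.176,0,0,0],[-1,0.003,0,0.176,0,0,0],[1,0.003,0,0.176,0,0,0],[1,0.003,0,0.176,0,0,0],[1,0.003,0,0.176,0,0,0],[1,0.003,0,0.176,0,0,0],[1,0.003,0,0.176,0,0,0],[1,0.003,0,0.15,0,0,0],[1,0.003,0,0.1,0,0,0],[1,0.003,0,0.05,0,0,0],[1,0.003,0,0,0,0,0],[1,0.003,0,0,0,0,0]]' 15
python3 - <<'E'
from h import *
p=robot.read_camera("top");st=robot.read_state()
for r in robot.regions_of(p,"tray"):
    print(r["conf"],r["rect"]);box=cv2.boxPoints(cv2.minAreaRect(np.argwhere(r["mask"])[:,::-1].astype(np.float32)))
    w=[at_z(p,b,.014)[:2].round(3) for b in box];print("tray",w,np.mean(w,0))
for u,v in((135,283),(230,283),(133,413),(230,413)): print(at_z(p,(u/1.5,v/1.5),.014)[:2].round(3))
print(rel([.462,.335,.2]))
E
```

```text
t: 4.38
tool_pos: [0.4369, -0.2727, 0.205]
orientation: [3.136, -0.001, 0.011]
force: [0.5, 0.6, -1.2]
opening: 0.0635
gripper_force: 15.0
0.73 [214.5, 197.2, 276.8, 207.1]
tray [array([0.54 , 0.063]), array([0.57 , 0.062]), array([ 0.565, -0.126]), array([ 0.534, -0.125])] [ 0.55225 -0.0315 ]
0.61 [88.2, 189.8, 153.2, 276.7]
tray [array([0.584, 0.444]), array([0.587, 0.249]), array([0.336, 0.239]), array([0.331, 0.43 ])] [0.4595 0.3405]
[0.587 0.434]
[0.588 0.245]
[0.334 0.428]
[0.336 0.239]
[ 0.0271 -0.606  -0.0007]
```

Held, opening 63.5 mm. The tray is at about (0.460, 0.338).

```bash
python3 -m handwheel '[[1,0.098,-0.611,0,0,0,0],[1,0.098,-0.611,0,0,0,0],[1,0.098,-0.611,0,0,0,0],[1,0.098,-0.611,0,0,0,0],[1,0.098,-0.611,0,0,0,0],[1,0.098,-0.611,0,0,0,0],[1,0.098,-0.611,0,0,0,0],[1,0.098,-0.611,0,0,0,0],[1,0.098,-0.611,0,0,0,0],[1,0.098,-0.611,0,0,0,0],[1,0.098,-0.611,0,0,0,0],[1,0.098,-0.611,0,0,0,0],[1,0.098,-0.611,0,0,0,0]]'
python3 - <<'E'
from h import *
p,st=look();save(p,"w2",scale=1.2);print(st["opening"],st["force"])
for u,v in((135,283),(230,283),(133,413),(230,413)): print(rel(np.r_[.46,.338,.2],st=st));break
for r in robot.regions_of(p,"tray")[:1]:
    print(r["conf"],r["rect"]);box=cv2.boxPoints(cv2.minAreaRect(np.argwhere(r["mask"])[:,::-1].astype(np.float32)))
    print([at_z(p,b,.014,st)[:2].round(3) for b in box])
E
```

```text
t: 6.1
tool_pos: [0.5327, 0.3385, 0.1988]
orientation: [3.141, -0.003, -0.002]
force: [-0.4, -0.5, -1.5]
opening: 0.0634
gripper_force: 15.0
tcp [0.5327 0.3385 0.1988]
ramekin_1 0.9 [206, 199, 310, 292] [0.4443 0.3374 0.034 ] rel [-0.0882  0.0012  0.1649] [117. 114. 108.]
ramekin_1 0.82 [351, 241, 398, 268] [0.4309 0.1828 0.034 ] rel [-0.1013  0.1558  0.1651] [ 7. 25. 70.]
ramekin_1 0.65 [388, 184, 457, 236] [0.4945 0.1315 0.034 ] rel [-0.0376  0.207   0.1651] [ 8. 61. 60.]
ramekin_1 0.55 [474, 225, 512, 260] [0.4487 0.0316 0.034 ] rel [-0.0832  0.3069  0.1652] [74. 53. 47.]
0.06336366388703771 [-0.43557965 -0.47850268 -1.45275629]
[-0.0727  0.0007 -0.0011]
0.93 [175.5, 126.8, 333.1, 291.6]
[array([0.584, 0.439]), array([0.59 , 0.249]), array([0.363, 0.222]), array([0.354, 0.452])]
```

View pics/w2.png

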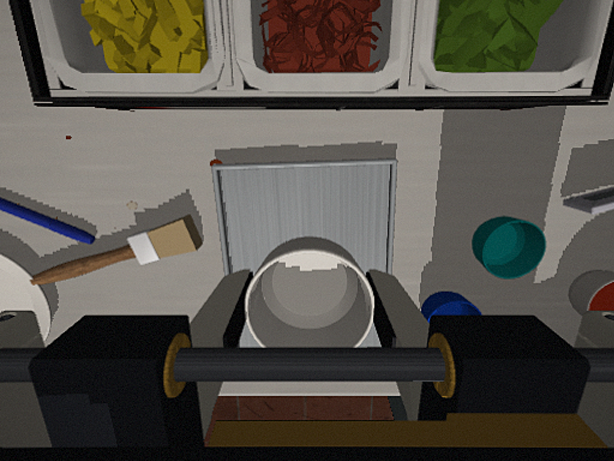

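The ramekin is upright in the grip at (310,300) above the tray. I'll place it, then go over the red one.

```bash
python3 -m handwheel '[[1,0,-0.004,0.06,0,0,0],[1,0,-0.004,0.12,0,0,0],[1,0,-0.004,0.155,0,0,0],[1,0,-0.004,0.17,0,0,0],[1,0,-0.004,0.17,0,0,0],[-1,0,-0.004,0.17,0,0,0],[-1,0,-0.004,0.17,0,0,0],[-1,0,-0.004,0.17,0,0,0],[-1,0,-0.004,0.12,0,0,0],[-1,0,-0.004,0.06,0,0,0],[-1,0,-0.004,0,0,0,0],[-1,-0.102,0.3415,0,0,0,0],[-1,-0.102,0.3415,0,0,0,0],[-1,-0.102,0.3415,0,0,0,0],[-1,-0.102,0.3415,0,0,0,0],[-1,-0.102,0.3415,0,0,0,0],[-1,-0.102,0.3415,0,0,0,0],[-1,-0.102,0.3415,0,0,0,0],[-1,-0.102,0.3415,0,0,0,0]]'
python3 - <<'E'
from h import *
p,st=look()
E
```

```text
t: 8.62
tool_pos: [0.431, -0.0012, 0.2001]
orientation: [-3.141, 0.002, -0.002]
force: [-0.3, 0.1, 0.2]
opening: 0.0928
gripper_force: 0.0
tcp [ 0.431  -0.0012  0.2001]
ramekin_1 0.72 [407, 0, 436, 5] [ 0.6167 -0.1666  0.034 ] rel [0.1857 0.1652 0.1662] [123. 119. 114.]
ramekin_1 0.71 [114, 94, 179, 155] [0.4974 0.1263 0.034 ] rel [ 0.066  -0.1275  0.1662] [ 5. 71. 70.]
ramekin_1 0.71 [91, 175, 151, 227] [0.4045 0.1692 0.034 ] rel [-0.0269 -0.1704  0.1661] [11. 34. 91.]
```

Run:
```python
from h import *
p,st=look();f=p["frame"].astype(int);m=((f[...,0]>1.8*f[...,2])&(f[...,0]>70)).astype(np.uint8)
n,l,s,c=cv2.connectedComponentsWithStats(m)
for i in range(1,n):
    if s[i,4]>150: x,y,w,h,a=s[i];X=at_z(p,(x+w/2,y+h/2),.030,st);print(s[i],c[i],X.round(4),rel(X,st=st))
```

```text
tcp [ 0.4311 -0.0005  0.1998]
ramekin_1 0.66 [227, 152, 282, 206] [0.4334 0.0032 0.034 ] rel [ 0.0023 -0.0037  0.1658] [101.  49.  38.]
ramekin_1 0.6 [115, 97, 180, 155] [0.4952 0.1259 0.034 ] rel [ 0.0642 -0.1263  0.1659] [ 5. 71. 70.]
ramekin_1 0.59 [88, 174, 148, 224] [0.4068 0.1725 0.034 ] rel [-0.0242 -0.1729  0.1659] [12. 35. 91.]
ramekin_1 0.44 [405, 0, 438, 7] [ 0.6159 -0.1657  0.034 ] rel [0.1846 0.1653 0.1659] [123. 119. 114.]
[ 234  155   45   44 1556] [256.06233933 176.46272494] [0.4344 0.0007 0.03  ] [ 0.0033 -0.0012  0.1698]
[491 221  21  15 251] [502.09163347 228.64143426] [ 0.366  -0.3176  0.03  ] [-0.0653  0.3171  0.1697]
[ 83 285  14  46 195] [ 86.98974359 309.6       ] [0.2399 0.24   0.03  ] [-0.191  -0.2406  0.1698]
[416 286  17  46 188] [427.71808511 310.80319149] [ 0.239  -0.2415  0.03  ] [-0.1923  0.2409  0.1697]
```

```bash
python3 -m handwheel '[[-1,0.003,-0.002,0.06,0,0,0],[-1,0.003,-0.002,0.12,0,0,0],[-1,0.003,-0.002,0.16,0,0,0],[-1,0.003,-0.002,0.176,0,0,0],[-1,0.003,-0.002,0.176,0,0,0],[1,0.003,-0.002,0.176,0,0,0],[1,0.003,-0.002,0.176,0,0,0],[1,0.003,-0.002,0.176,0,0,0],[1,0.003,-0.002,0.176,0,0,0],[1,0.003,-0.002,0.13,0,0,0],[1,0.003,-0.002,0.06,0,0,0],[1,0.003,-0.002,0,0,0,0],[1,0.025,-0.3425,0,0,0,0],[1,0.025,-0.3425,0,0,0,0],[1,0.025,-0.3425,0,0,0,0],[1,0.025,-0.3425,0,0,0,0],[1,0.025,-0.3425,0,0,0,0],[1,0.025,-0.3425,0,0,0,0],[1,0.025,-0.3425,0,0,0,0],[1,0.025,-0.3425,0,0,0,0]]' 20
python3 - <<'E'
from h import *
p,st=look();save(p,"w3",scale=1.2)
E
```

```text
t: 11.32
tool_pos: [0.4557, 0.3403, 0.1991]
orientation: [3.141, -0.001, -0.001]
force: [-0.2, -0.6, -1.5]
opening: 0.0634
gripper_force: 20.0
tcp [0.4557 0.3403 0.1991]
ramekin_1 0.94 [202, 199, 312, 292] [0.3672 0.3407 0.034 ] rel [-0.0884 -0.0006  0.1652] [128.  60.  45.]
ramekin_1 0.82 [400, 117, 472, 175] [0.4972 0.1317 0.034 ] rel [0.0418 0.2084 0.1653] [ 5. 59. 58.]
ramekin_1 0.74 [358, 192, 412, 242] [0.4075 0.1779 0.034 ] rel [-0.0479  0.1622  0.1654] [ 8. 29. 79.]
ramekin_1 0.67 [229, 84, 281, 144] [0.5331 0.3431 0.034 ] rel [ 0.0775 -0.0031  0.1651] [139. 135. 129.]
```

View pics/w3.png

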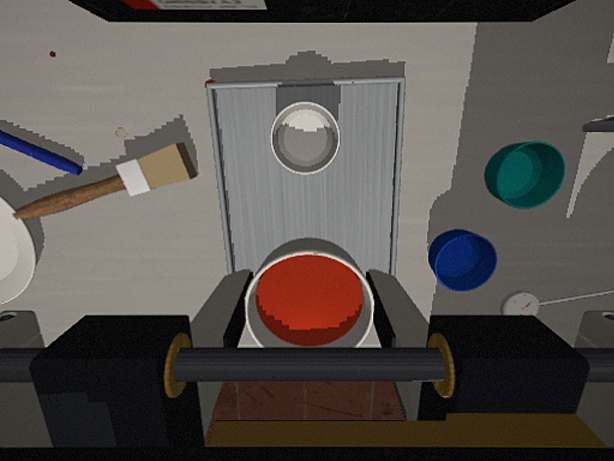

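Red is held upright at (310,300), and the first ramekin stands on the tray at (306,138). I'll place red and go over the third.

```bash
python3 -m handwheel '[[1,0,-0.002,0.06,0,0,0],[1,0,-0.002,0.12,0,0,0],[1,0,-0.002,0.155,0,0,0],[1,0,-0.002,0.17,0,0,0],[1,0,-0.002,0.17,0,0,0],[-1,0,-0.002,0.17,0,0,0],[-1,0,-0.002,0.17,0,0,0],[-1,0,-0.002,0.17,0,0,0],[-1,0,-0.002,0.11,0,0,0],[-1,0,-0.002,0.05,0,0,0],[-1,0,-0.002,-0.01,0,0,0],[-1,0.1,0.26,-0.01,0,0,0],[-1,0.192,0.52,-0.01,0,0,0],[-1,0.192,0.52,0,0,0,0],[-1,0.192,0.52,0,0,0,0],[-1,0.192,0.52,0,0,0,0],[-1,0.192,0.52,0,0,0,0],[-1,0.192,0.52,0,0,0,0],[-1,0.192,0.52,0,0,0,0],[-1,0.192,0.52,0,0,0,0]]'
python3 -m handwheel '[[-1,0,0,0,0,0,0],[-1,0,0,0,0,0,0]]'
python3 - <<'E'
from h import *
p,st=look()
p,st=look()
E
```

```text
t: 13.92
tool_pos: [0.6482, -0.1813, 0.2]
orientation: [3.141, -0.001, 0.001]
force: [0.4, -0.1, -0.3]
opening: 0.0931
gripper_force: 0.0
t: 14.18
tool_pos: [0.6475, -0.1787, 0.1995]
orientation: [-3.141, 0.001, 0.001]
force: [-0.7, -0.1, 0.4]
opening: 0.0928
gripper_force: 0.0
tcp [ 0.6475 -0.1787  0.1995]
ramekin_1 0.76 [232, 150, 284, 204] [ 0.6516 -0.1793  0.034 ] rel [0.0041 0.0007 0.1655] [124. 120. 115.]
ramekin_1 0.63 [31, 260, 61, 264] [0.5346 0.1041 0.034 ] rel [-0.1131 -0.2826  0.1657] [ 4. 35. 35.]
tcp [ 0.6476 -0.1776  0.2   ]
ramekin_1 0.94 [233, 152, 285, 205] [ 0.6499 -0.1794  0.034 ] rel [0.0022 0.0018 0.166 ] [124. 120. 114.]
```

```bash
python3 -m handwheel '[[-1,0.002,0.001,0.06,0,0,0],[-1,0.002,0.001,0.12,0,0,0],[-1,0.002,0.001,0.16,0,0,0],[-1,0.002,0.001,0.176,0,0,0],[-1,0.002,0.001,0.176,0,0,0],[1,0.002,0.001,0.176,0,0,0],[1,0.002,0.001,0.176,0,0,0],[1,0.002,0.001,0.176,0,0,0],[1,0.002,0.001,0.176,0,0,0],[1,0.002,0.001,0.13,0,0,0],[1,0.002,0.001,0.06,0,0,0],[1,0.002,0.001,0,0,0,0]]' 20
python3 -m handwheel '[[1,-0.2685,-0.521,0,0,0,0],[1,-0.2685,-0.521,0,0,0,0],[1,-0.2685,-0.521,0,0,0,0],[1,-0.2685,-0.521,0,0,0,0],[1,-0.2685,-0.521,0,0,0,0],[1,-0.2685,-0.521,0,0,0,0],[1,-0.2685,-0.521,0,0,0,0],[1,-0.2685,-0.521,0,0,0,0],[1,-0.2685,-0.521,0,0,0,0],[1,-0.2685,-0.521,0,0,0,0],[1,-0.2685,-0.521,0,0,0,0],[1,-0.2685,-0.521,0,0,0,0],[1,-0.2685,-0.521,0,0,0,0]]'
python3 - <<'E'
from h import *
p,st=look()
E
```

```text
t: 15.88
tool_pos: [0.6489, -0.18, 0.1957]
orientation: [-3.141, 0.001, 0.002]
force: [1.0, 0.6, -0.1]
opening: 0.0637
gripper_force: 20.0
t: 17.5
tool_pos: [0.382, 0.3401, 0.1946]
orientation: [3.141, -0.003, 0.0]
force: [0.5, -0.5, -2.0]
opening: 0.0635
gripper_force: 20.0
tcp [0.382  0.3401 0.1946]
ramekin_1 0.97 [364, 133, 428, 191] [0.4056 0.1772 0.034 ] rel [0.0239 0.1628 0.1606] [10. 32. 84.]
ramekin_1 0.93 [412, 47, 491, 110] [0.4961 0.1324 0.034 ] rel [0.1145 0.2074 0.1607] [ 5. 56. 55.]
ramekin_1 0.9 [224, 0, 283, 75] [0.5351 0.3441 0.034 ] rel [ 0.153  -0.0043  0.1606] [119. 115. 110.]
ramekin_1 0.73 [205, 196, 313, 288] [0.3012 0.3384 0.034 ] rel [-0.0809  0.0018  0.1606] [117. 113. 107.]
```

```bash
python3 -m handwheel '[[1,0,-0.002,0.06,0,0,0],[1,0,-0.002,0.12,0,0,0],[1,0,-0.002,0.15,0,0,0],[1,0,-0.002,0.167,0,0,0],[1,0,-0.002,0.167,0,0,0],[-1,0,-0.002,0.167,0,0,0],[-1,0,-0.002,0.167,0,0,0],[-1,0,-0.002,0.167,0,0,0],[-1,0,-0.002,0.11,0,0,0],[-1,0,-0.002,0.05,0,0,0],[-1,0,-0.002,-0.05,0,0,0],[-1,-0.03,0.2,-0.1,0,0,0],[-1,-0.03,0.3,-0.1,0,0,0],[-1,-0.03,0.4,-0.1,0,0,0],[-1,-0.03,0.4,-0.1,0,0,0],[-1,-0.03,0.4,-0.1,0,0,0],[-1,-0.03,0.4,-0.1,0,0,0],[-1,-0.03,0.4,-0.1,0,0,0],[-1,-0.03,0.4,-0.1,0,0,0]]'
python3 - <<'E'
from h import *
st=robot.read_state();p=robot.read_camera("top")
for r in robot.regions_of(p,"ramekin_1")[:8]:
    c=r["rect"];print(round(r["conf"],2),at_z(p,((c[0]+c[2])/2,(c[1]+c[3])/2),.036).round(3),p["frame"][r["mask"]].mean(0).round())
save(p,"top1",(70,130,330,290),3)
w=robot.read_camera("wrist");save(w,"w4",scale=1.4)
E
```

```text
t: 19.98
tool_pos: [0.3511, -0.0611, 0.2955]
orientation: [3.141, -0.009, 0.003]
force: [-1.0, 0.9, -0.8]
opening: 0.0927
gripper_force: 0.0
0.87 [0.494 0.124 0.036] [ 9. 82. 80.]
0.83 [0.525 0.339 0.036] [129. 126. 120.]
0.73 [0.4   0.175 0.036] [19. 47. 96.]
0.68 [0.377 0.338 0.036] [125. 123. 117.]
0.66 [0.455 0.345 0.036] [127.  72.  56.]
```

View pics/top1.png

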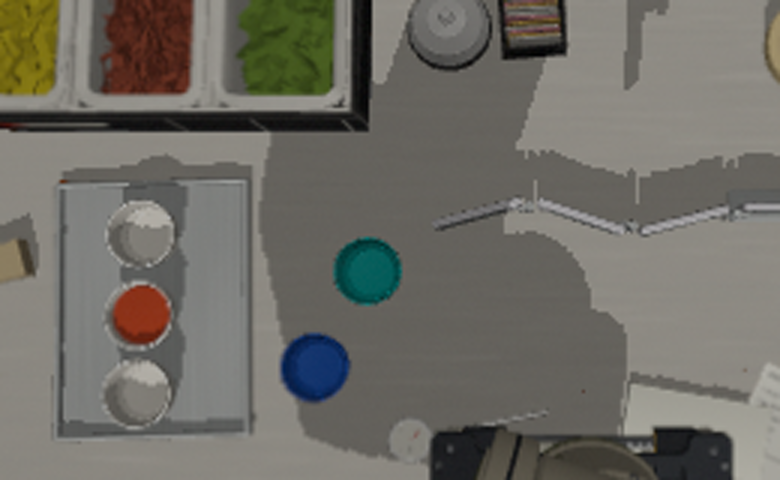

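View pics/w4.png

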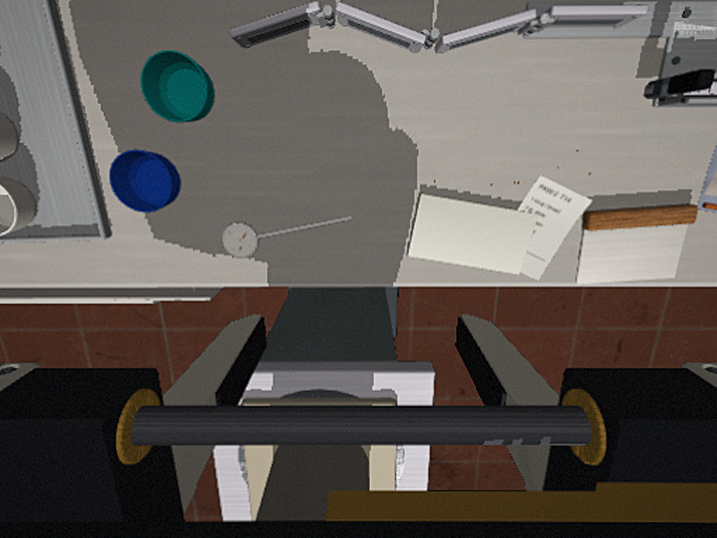

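All three ramekins are upright on the tray at about (140,235), (142,315) and (137,393). The next step is one close view of the divider to fit its pose.

```bash
python3 -m handwheel '[[1,0.1,0.05,0,0,0,0],[1,0.1,0.05,0,0,0,0],[1,0.1,0.05,0,0,0,0],[1,0.1,0.05,0,0,0,0],[1,0.1,0.05,0,0,0,0]]' 30
python3 - <<'E'
from h import *
import pickle
st=robot.read_state();p=robot.read_camera("wrist");pickle.dump((st,p),open("w5.pkl","wb"))
save(p,"w5",(60,90,460,290),2)
for n in("leaf_1_tip","leaf_2_tip","leaf_3_tip","keeper_grip","keeper_rib","gate"):
    for r in robot.regions_of(p,n)[:3]: print(n,round(r["conf"],2),r["rect"],r["mask"].sum())
E
```

```text
t: 20.75
tool_pos: [0.4508, -0.1078, 0.2953]
orientation: [3.141, 0.002, 0.002]
force: [0.1, 0.1, 0.1]
opening: 0.0478
gripper_force: 0.0
leaf_1_tip 0.76 [139.3, 81.8, 336.0, 110.4] 1544
leaf_2_tip 0.78 [137.3, 86.3, 275.2, 108.8] 1059
leaf_2_tip 0.41 [3.1, 188.2, 13.4, 217.3] 281
leaf_2_tip 0.29 [411.4, 132.7, 484.7, 145.4] 696
leaf_3_tip 0.7 [135.6, 84.4, 210.6, 106.8] 668
keeper_grip 0.81 [414.8, 129.8, 481.3, 149.4] 740
keeper_rib 0.98 [412.2, 131.3, 484.6, 148.0] 736
keeper_rib 0.34 [0.0, 67.5, 64.9, 228.3] 6534
keeper_rib 0.25 [136.3, 84.6, 208.6, 105.3] 594
gate 0.95 [138.8, 77.9, 505.0, 144.7] 8140
```

View pics/w5.png

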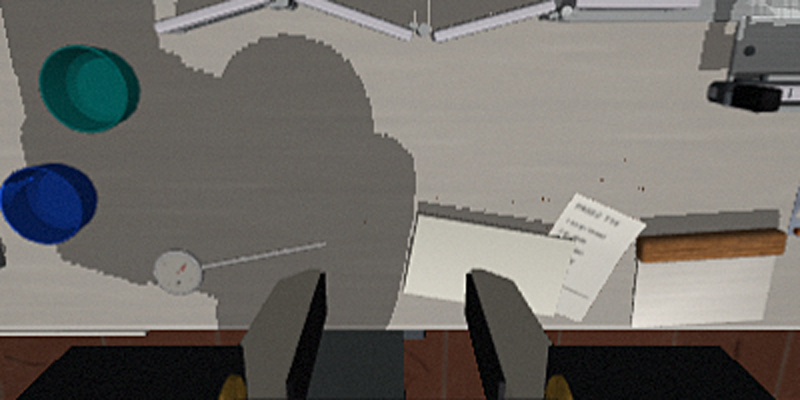

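My crop cut the gate off at the top, so I'll re-crop the same frame.

Run:
```python
from h import *
import pickle
st,p=pickle.load(open("w5.pkl","rb"))
im=p["frame"][:,:,::-1]; a=im[65:120,125:325];b=im[65:160,312:512]
c=np.vstack([a,b]);cv2.imwrite("pics/w5b.png",cv2.resize(c,None,fx=3.9,fy=3.9,interpolation=cv2.INTER_CUBIC))
```

```text
(no output)
```

View pics/w5b.png

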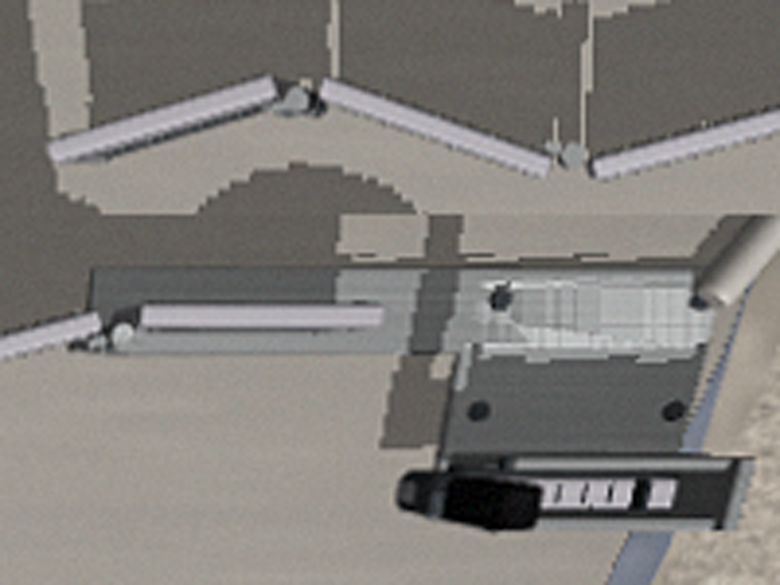

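Run:
```python
from h import *
import pickle
from scipy.optimize import least_squares
st,p=pickle.load(open("w5.pkl","rb"))
A=lambda u,v:(125+u/3.9,65+v/3.9);B=lambda u,v:(312+u/3.9,65+(v-214.5)/3.9)
pts=dict(l3t=A(53,150),l3r=A(272,86),l2t=A(323,88),l2r=A(548,168),l1t=A(595,170),l1r=B(100,321),f0=B(143,316),f1=B(381,316))
W={k:at_z(p,v,.045,st)[:2] for k,v in pts.items()}
for k,w in W.items(): print(k,w.round(4))
print(*[np.linalg.norm(W[a]-W[b]).round(4) for a,b in(("l3t","l3r"),("l2t","l2r"),("l1t","l1r"),("f0","f1"))])
def fk(v):
    x,y,th,a1,a2,a3=v;r=lambda t:np.array([[np.cos(t),-np.sin(t)],[np.sin(t),np.cos(t)]])
    o=np.array([x,y]);G=r(th);h1=o+G@[0,7e-3];T1=r(th+a1);h2=h1+T1@[.1,-.014];T2=r(th+a1-a2);h3=h2+T2@[.1,.014];T3=r(th+a1-a2+a3)
    return dict(f0=o+G@[-.006,0],f1=o+G@[-.094,0],l1r=h1+T1@[.006,-.007],l1t=h1+T1@[.094,-.007],l2r=h2+T2@[.006,.007],l2t=h2+T2@[.094,.007],l3r=h3+T3@[.006,-.007],l3t=h3+T3@[.094,-.007],h=(h1,h2,h3))
s=least_squares(lambda v:np.concatenate([fk(v)[k]-W[k] for k in W]),[.55,-.22,1.57,.25,.5,.5])
print(s.x.round(4),(s.fun*1e3).round(1));print("hinges",np.round(fk(s.x)["h"],4))
o=s.x[:2];th=s.x[2];G=np.array([[np.cos(th),-np.sin(th)],[np.sin(th),np.cos(th)]])
for n,u,v,z in(("tabfront",398,490,.084),("tabback",452,500,.084),("rib",643,493,.05),("chanR",750,460,.041)): print(n,(G.T@(at_z(p,B(u,v),z,st)[:2]-o)).round(4))
```

```text
l3t [0.541  0.0606]
l3r [ 0.563  -0.0203]
l2t [ 0.5624 -0.0385]
l2r [ 0.5354 -0.1193]
l1t [ 0.5347 -0.1365]
l1r [ 0.5566 -0.2202]
f0 [ 0.5583 -0.2354]
f1 [ 0.5583 -0.3206]
0.0839 0.0852 0.0865 0.0852
[ 0.5585 -0.2286  1.5695  0.2599  0.5877  0.5969] [-0.6  2.7  0.6 -1.3  0.8  1.3 -0.6 -1.1 -0.5  0.5  0.1 -0.9  0.2  0.8
  0.1 -2. ]
hinges [[ 0.5515 -0.2286]
 [ 0.5395 -0.1284]
 [ 0.5585 -0.0292]]
tabfront [-0.0866  0.0577]
tabback [-0.1055  0.061 ]
rib [-0.1967  0.0618]
chanR [-0.2407  0.0505]
```

```bash
cat > plan.py <<'E'
from h import *
P=[.5585,-.2286,1.5695]  # gate x,y,yaw
rot=lambda t:np.array([[np.cos(t),-np.sin(t)],[np.sin(t),np.cos(t)]])
def frames(a1,a2,a3):
    o=np.array(P[:2]);th=P[2];h1=o+rot(th)@[0,.007];t1=th+a1;h2=h1+rot(t1)@[.1,-.014];t2=t1-a2;h3=h2+rot(t2)@[.1,.014];t3=t2+a3
    return (h1,t1),(h2,t2),(h3,t3)
def row(leaf,a,s,off,z,sgn,st):
    """finger at distance s along leaf, off = local y; sgn*tool_y points along leaf"""
    h,t=frames(*a)[leaf-1];xy=h+rot(t)@[s,off];Rm=R.from_rotvec(st["orientation"]).as_matrix()
    sh=Rm.T@(np.r_[xy,z]-st["tool_pos"]);y=Rm[:,1]*sgn;d=(t-np.arctan2(y[1],y[0])+np.pi)%(2*np.pi)-np.pi
    return [round(float(v),3) for v in sh]+[0,0,round(-d/np.pi,3)],xy.round(3)
E
python3 - <<'E'
from plan import *
st=robot.read_state();print(st["q"].round(3),st["tool_pos"])
for z in(.2,.032): print(row(3,(.26,.588,.597),.082,-.033,z,-1,st))
E
```

```text
[-0.347 -0.262  1.751  0.     1.652  1.224] [ 0.45105205 -0.10887584  0.29500584]
([0.117, -0.168, 0.095, 0, 0, np.float64(-0.085)], array([0.569, 0.059]))
([0.117, -0.168, 0.263, 0, 0, np.float64(-0.085)], array([0.569, 0.059]))
```

```bash
python3 -m handwheel '[[1,0.117,-0.168,0,0,0,-0.085],[1,0.117,-0.168,0,0,0,-0.085],[1,0.117,-0.168,0,0,0,-0.085],[1,0.117,-0.168,0,0,0,-0.085],[1,0.117,-0.168,0.06,0,0,-0.085],[1,0.117,-0.168,0.12,0,0,-0.085],[1,0.117,-0.168,0.18,0,0,-0.085],[1,0.117,-0.168,0.23,0,0,-0.085],[1,0.117,-0.168,0.263,0,0,-0.085],[1,0.117,-0.168,0.263,0,0,-0.085],[1,0.117,-0.168,0.263,0,0,-0.085]]'
python3 - <<'E'
from plan import *
st=robot.read_state();print(st["tool_pos"],st["opening"])
for a in list(np.arange(.6,3.1,.17))+[3.1416]:
    print(round(a,2),row(3,(.26,.588,a),.082,-.019,.032,-1,st))
E
```

```text
t: 22.48
tool_pos: [0.5694, 0.0586, 0.0334]
orientation: [3.113, 0.417, 0.003]
force: [0.5, 0.1, -0.3]
opening: 0.0005
gripper_force: 0.0
[0.56935804 0.0585996  0.03342591] 0.00047394338096488106
0.6 ([-0.015, -0.0, 0.001, 0, 0, np.float64(-0.001)], array([0.555, 0.055]))
0.77 ([-0.029, -0.002, 0.001, 0, 0, np.float64(-0.056)], array([0.541, 0.053]))
0.94 ([-0.043, -0.002, 0.001, 0, 0, np.float64(-0.11)], array([0.527, 0.049]))
1.11 ([-0.057, 0.001, 0.001, 0, 0, np.float64(-0.164)], array([0.514, 0.042]))
1.28 ([-0.071, 0.006, 0.001, 0, 0, np.float64(-0.218)], array([0.503, 0.034]))
1.45 ([-0.083, 0.014, 0.001, 0, 0, np.float64(-0.272)], array([0.493, 0.024]))
1.62 ([-0.094, 0.023, 0.001, 0, 0, np.float64(-0.326)], array([0.485, 0.012]))
1.79 ([-0.103, 0.034, 0.001, 0, 0, np.float64(-0.38)], array([ 0.479, -0.001]))
1.96 ([-0.11, 0.046, 0.001, 0, 0, np.float64(-0.434)], array([ 0.476, -0.015]))
2.13 ([-0.115, 0.06, 0.001, 0, 0, np.float64(-0.488)], array([ 0.474, -0.029]))
2.3 ([-0.117, 0.074, 0.001, 0, 0, np.float64(-0.543)], array([ 0.476, -0.044]))
2.47 ([-0.117, 0.088, 0.001, 0, 0, np.float64(-0.597)], array([ 0.479, -0.057]))
2.64 ([-0.115, 0.102, 0.001, 0, 0, np.float64(-0.651)], array([ 0.485, -0.07 ]))
2.81 ([-0.111, 0.116, 0.001, 0, 0, np.float64(-0.705)], array([ 0.493, -0.082]))
2.98 ([-0.104, 0.128, 0.001, 0, 0, np.float64(-0.759)], array([ 0.503, -0.093]))
3.14 ([-0.095, 0.139, 0.001, 0, 0, np.float64(-0.81)], array([ 0.514, -0.101]))
```

```bash
python3 -m handwheel '[[1,-0.015,0,0,0,0,0],[1,-0.029,-0.002,0,0,0,-0.056],[1,-0.043,-0.002,0,0,0,-0.11],[1,-0.057,0.001,0,0,0,-0.164],[1,-0.071,0.006,0,0,0,-0.218],[1,-0.083,0.014,0,0,0,-0.272],[1,-0.094,0.023,0,0,0,-0.326],[1,-0.103,0.034,0,0,0,-0.38],[1,-0.11,0.046,0,0,0,-0.434],[1,-0.115,0.06,0,0,0,-0.488],[1,-0.117,0.074,0,0,0,-0.543],[1,-0.117,0.088,0,0,0,-0.597],[1,-0.115,0.102,0,0,0,-0.651],[1,-0.111,0.116,0,0,0,-0.705],[1,-0.104,0.128,0,0,0,-0.759],[1,-0.104,0.128,0,0,0,-0.759]]'
python3 - <<'E'
from plan import *
st=robot.read_state()
p=robot.read_camera("top");save(p,"top2",(190,170,330,250),5)
print(row(3,(.26,.588,3.1416),.082,-.019,.032,-1,st))
E
```

```text
t: 24.48
tool_pos: [0.5039, -0.093, 0.0343]
orientation: [0.765, 3.042, -0.0]
force: [0.1, -0.0, -0.0]
opening: 0.0009
gripper_force: 0.0
([-0.013, -0.002, 0.002, 0, 0, np.float64(-0.052)], array([ 0.514, -0.101]))
```

View pics/top2.png

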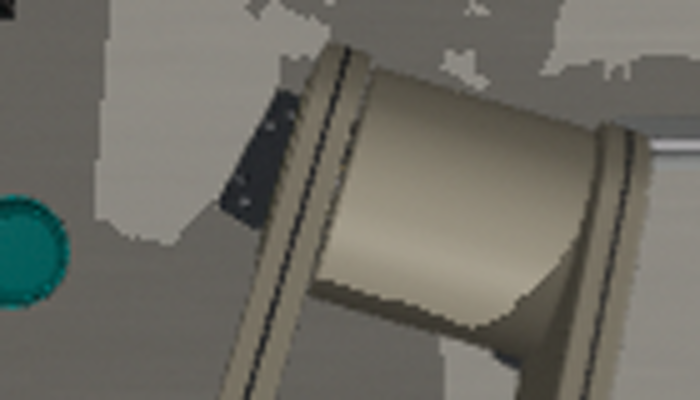

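The arm hides the leaves in this view. I'll finish the press, back off, rise, and check with the wrist camera.

```bash
python3 -m handwheel '[[1,-0.007,-0.001,0.002,0,0,-0.026],[1,-0.013,-0.002,0.002,0,0,-0.052],[1,-0.015,-0.002,0.002,0,0,-0.052],[1,-0.015,-0.002,0.002,0,0,-0.052]]'
python3 -m handwheel '[[1,0.03,0,0,0,0,0],[1,0.04,0,-0.05,0,0,0],[1,0.04,0,-0.11,0,0,0],[1,0.04,0,-0.17,0,0,0],[1,0.04,0,-0.22,0,0,0],[1,0.04,0,-0.22,0,0,0]]'
python3 - <<'E'
from h import *
import pickle
st=robot.read_state();p=robot.read_camera("wrist");pickle.dump((st,p),open("w6.pkl","wb"))
save(p,"w6",scale=1.5)
E
```

```text
t: 25.02
tool_pos: [0.5136, -0.0998, 0.0301]
orientation: [-0.518, -3.098, -0.001]
force: [-3.3, 3.8, 1.8]
opening: 0.0006
gripper_force: 2.1
t: 25.78
tool_pos: [0.4787, -0.0885, 0.2558]
orientation: [0.515, 3.088, -0.002]
force: [0.4, 0.5, -0.4]
opening: 0.0002
gripper_force: 0.0
```

View pics/w6.png

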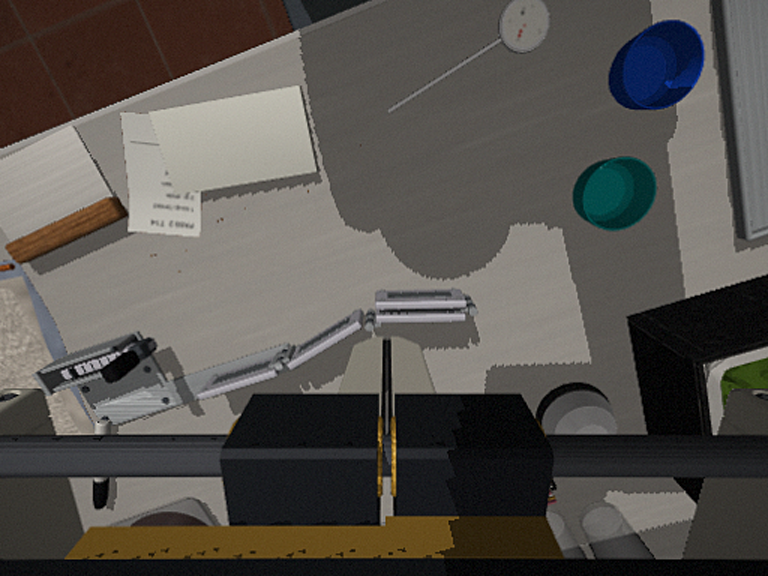

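Leaf 3 lies alongside leaf 2, seen at (376–464, 304) and (376–464, 318). I'll check numerically that they are parallel and refit leaf 2's pose.

Run:
```python
from h import *
import pickle
st,p=pickle.load(open("w6.pkl","rb"));g=p["frame"].mean(2)
for u in(256,270,284,298,306): print(u,g[188:222,u].astype(int))
for n,u,v in(("h1",281,362),("l1r",290,358),("l1t",360,317),("l2r",377,318),("l2t",464,315),("l3r",464,304),("l3t",377,304)): print(n,at_z(p,(u/1.5,v/1.5),.045,st)[:2].round(4))
from plan import *
for h,t in frames(.26,.588,3.14): print(h.round(4),round(t,3))
```

```text
256 [140 138 135 139 135 104  95 116 118 115 113  98  92 161 191 156 156 131
  68  34  52  82 162 194 161 155 130  90  83  88  90  83  86  82]
270 [137 136 136 139 137 125  97  67  57  63  91 112 117 163 184 157 161 128
  32  32  84 116 163 190 156 161 132  77  85  87  90  88  85  87]
284 [136 138 137 138 134 123  91  54  57  80 105 106 140 181 179 156 158 119
  26  36  81 143 178 174 159 155 125  81  86  87  81  83  86  85]
298 [138 136 139 141 133 110  79  54  56  78 109 107 150 188 170 155 149  94
  21  88 114 146 185 167 157 145 109  81  87  84  91  84  89  81]
306 [139 141 139 139 130 107 108 110 109 105 102 103 154 187 168 160 137  71
  36  75 106 148 186 163 155 129  87  82  83  88  85  87  90  86]
h1 [ 0.5496 -0.2234]
l1r [ 0.5484 -0.2132]
l1t [ 0.5296 -0.132 ]
l2r [ 0.5359 -0.1168]
l2t [ 0.5601 -0.0365]
l3r [ 0.5492 -0.0334]
l3t [ 0.5223 -0.112 ]
[ 0.5515 -0.2286] 1.829
[ 0.5395 -0.1283] 1.241
[ 0.5585 -0.0292] 4.381
```

Spacing is 9 px at every column, so leaf 3 is home. Next is leaf 2.

Run:
```python
from plan import *
st=robot.read_state();print(st["q"].round(2))
print(row(2,(.26,.588,3.14),.088,.055,.032,1,st))
st=dict(st);h,t=frames(.26,.588,3.14)[1]
# as seen from the approach pose
xy=h+rot(t)@[.088,.055];st["tool_pos"]=np.r_[xy,.032];yv=rot(t)@[1,0]
st["orientation"]=R.from_matrix(np.c_[np.cross(np.r_[yv,0],[0,0,-1]),np.r_[yv,0],[0,0,-1]]).as_rotvec()
for a in list(np.arange(.6,3.1,.17))+[3.1416]: print(round(a,2),row(2,(.26,a,3.14),.088,.033,.032,1,st))
```

```text
[-0.29 -0.2   1.77 -0.    1.56 -1.53]
([-0.015, 0.07, 0.221, 0, 0, np.float64(-0.0)], array([ 0.516, -0.027]))
0.6 ([-0.023, 0.0, 0.0, 0, 0, np.float64(0.004)], array([ 0.538, -0.034]))
0.77 ([-0.038, 0.005, 0.0, 0, 0, np.float64(0.058)], array([ 0.554, -0.035]))
0.94 ([-0.054, 0.006, 0.0, 0, 0, np.float64(0.112)], array([ 0.569, -0.039]))
1.11 ([-0.07, 0.005, 0.0, 0, 0, np.float64(0.166)], array([ 0.584, -0.046]))
1.28 ([-0.086, 0.001, 0.0, 0, 0, np.float64(0.22)], array([ 0.597, -0.054]))
1.45 ([-0.1, -0.006, 0.0, 0, 0, np.float64(0.274)], array([ 0.609, -0.065]))
1.62 ([-0.114, -0.015, 0.0, 0, 0, np.float64(0.328)], array([ 0.619, -0.078]))
1.79 ([-0.125, -0.025, 0.0, 0, 0, np.float64(0.383)], array([ 0.626, -0.092]))
1.96 ([-0.135, -0.038, 0.0, 0, 0, np.float64(0.437)], array([ 0.631, -0.107]))
2.13 ([-0.142, -0.052, 0.0, 0, 0, np.float64(0.491)], array([ 0.633, -0.123]))
2.3 ([-0.147, -0.068, 0.0, 0, 0, np.float64(0.545)], array([ 0.633, -0.139]))
2.47 ([-0.149, -0.084, 0.0, 0, 0, np.float64(0.599)], array([ 0.63 , -0.154]))
2.64 ([-0.148, -0.099, 0.0, 0, 0, np.float64(0.653)], array([ 0.624, -0.169]))
2.81 ([-0.145, -0.115, 0.0, 0, 0, np.float64(0.707)], array([ 0.616, -0.183]))
2.98 ([-0.139, -0.13, 0.0, 0, 0, np.float64(0.761)], array([ 0.605, -0.195]))
3.14 ([-0.131, -0.143, 0.0, 0, 0, np.float64(0.813)], array([ 0.594, -0.205]))
```

```bash
python3 -m handwheel '[[1,-0.015,0.07,0.03,0,0,0],[1,-0.015,0.07,0.09,0,0,0],[1,-0.015,0.07,0.15,0,0,0],[1,-0.015,0.07,0.2,0,0,0],[1,-0.015,0.07,0.221,0,0,0],[1,-0.015,0.07,0.221,0,0,0]]'
python3 -m handwheel '[[1,-0.015,0,0,0,0,0],[1,-0.023,0,0,0,0,0.004],[1,-0.038,0.005,0,0,0,0.058],[1,-0.054,0.006,0,0,0,0.112],[1,-0.07,0.005,0,0,0,0.166],[1,-0.086,0.001,0,0,0,0.22],[1,-0.1,-0.006,0,0,0,0.274],[1,-0.114,-0.015,0,0,0,0.328],[1,-0.125,-0.025,0,0,0,0.383],[1,-0.135,-0.038,0,0,0,0.437],[1,-0.142,-0.052,0,0,0,0.491],[1,-0.147,-0.068,0,0,0,0.545],[1,-0.149,-0.084,0,0,0,0.599],[1,-0.148,-0.099,0,0,0,0.653],[1,-0.145,-0.115,0,0,0,0.707],[1,-0.139,-0.13,0,0,0,0.761],[1,-0.139,-0.13,0,0,0,0.761]]'
python3 - <<'E'
from plan import *
st=robot.read_state();print(st["wrist_torque"],row(2,(.26,3.1416,3.14),.088,.033,.032,1,st))
E
```

```text
t: 26.58
tool_pos: [0.5092, -0.0258, 0.025]
orientation: [-0.513, -3.092, 0.0]
force: [0.3, 0.5, 0.3]
opening: 0.0006
gripper_force: 0.0
t: 28.7
tool_pos: [0.6026, -0.195, 0.0295]
orientation: [3.071, 0.659, 0.001]
force: [-0.0, 0.4, 0.7]
opening: 0.0001
gripper_force: 0.0
[0.01400097 0.01571562 0.01386641] ([-0.012, 0.006, -0.002, 0, 0, np.float64(0.052)], array([ 0.594, -0.205]))
```

```bash
python3 -m handwheel '[[1,-0.006,0.003,0,0,0,0.026],[1,-0.012,0.006,0,0,0,0.052],[1,-0.014,0.006,0,0,0,0.052],[1,-0.014,0.006,0,0,0,0.052]]'
python3 -m handwheel '[[1,0.03,0,0,0,0,0],[1,0.04,0,-0.05,0,0,0],[1,0.04,0,-0.11,0,0,0],[1,0.04,0,-0.17,0,0,0],[1,0.0,0,-0.23,0,0,0],[1,-0.07,0,-0.26,0,0,0],[1,-0.12,0,-0.26,0,0,0],[1,-0.12,0,-0.26,0,0,0],[1,-0.12,0,-0.26,0,0,0]]'
python3 - <<'E'
from h import *
import pickle
st=robot.read_state();p=robot.read_camera("wrist");pickle.dump((st,p),open("w7.pkl","wb"))
save(p,"w7",scale=1.5)
E
```

```text
t: 29.2
tool_pos: [0.5948, -0.204, 0.0295]
orientation: [-3.114, -0.414, -0.007]
force: [8.9, 4.1, -4.9]
opening: 0.0006
gripper_force: 4.9
t: 30.32
tool_pos: [0.4766, -0.2362, 0.2894]
orientation: [3.114, 0.41, 0.002]
force: [1.7, -0.6, 0.1]
opening: 0.0
gripper_force: 0.0
```

View pics/w7.png

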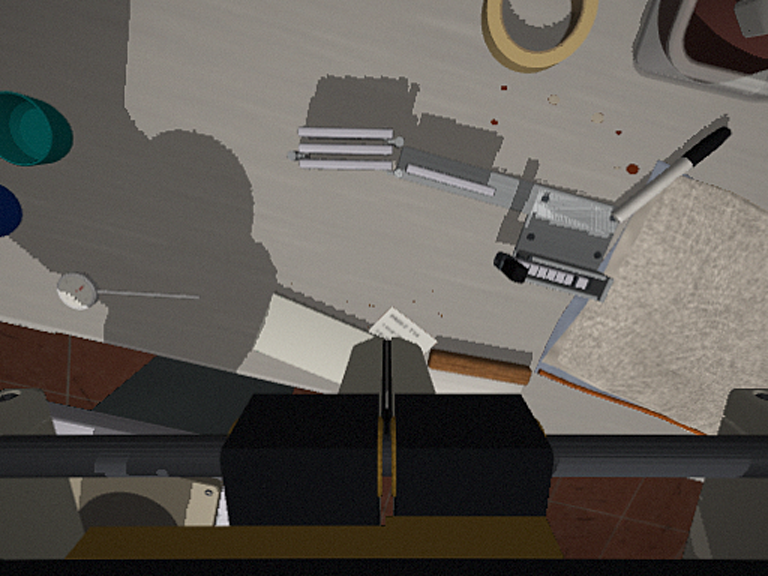

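Leaves 1, 2 and 3 lie parallel at y≈165, 149 and 131, so leaf 2 is home. The grip tab stands near (510,265), so I'll push leaf 1 at mid-length to stay clear of it.

Run:
```python
from plan import *
import pickle
s7,p=pickle.load(open("w7.pkl","rb"))
X={n:at_z(p,(u/1.5,v/1.5),.045,s7)[:2] for n,u,v in(("l1r",392,167),("l1t",301,163),("l3a",301,131),("l3b",392,133),("f0",408,169),("f1",494,191))}
for k,v in X.items(): print(k,v.round(4))
d=X["l1t"]-X["l1r"];t=np.arctan2(d[1],d[0]);d=X["f0"]-X["f1"];tf=np.arctan2(d[1],d[0]);d=X["l3a"]-X["l3b"];print("a1",t-tf,t,tf,np.arctan2(d[1],d[0]))
a1=.26;S=.055
st=robot.read_state();print(st["tool_pos"]);print(row(1,(a1,3.14,3.14),S,-.066,.034,-1,st))
st=dict(st);h,t=frames(a1,3.14,3.14)[0]
xy=h+rot(t)@[S,-.066];st["tool_pos"]=np.r_[xy,.034];yv=-rot(t)@[1,0]
st["orientation"]=R.from_matrix(np.c_[np.cross(np.r_[yv,0],[0,0,-1]),np.r_[yv,0],[0,0,-1]]).as_rotvec()
for a in list(np.arange(.28,3.1,.17))+[3.1416]: print(round(a,2),row(1,(a,3.14,3.14),S,-.047,.034,-1,st))
```

```text
l1r [ 0.5556 -0.2212]
l1t [ 0.5368 -0.1379]
l3a [ 0.5643 -0.1324]
l3b [ 0.5843 -0.2133]
f0 [ 0.5577 -0.2362]
f1 [ 0.5597 -0.3212]
a1 0.19851353169366703 1.7922138681879352 1.5937003364942681 1.81395831775038
[ 0.47706159 -0.23598585  0.28890158]
([0.14, -0.043, 0.255, 0, 0, np.float64(0.001)], array([ 0.601, -0.159]))
0.28 ([-0.02, -0.001, -0.0, 0, 0, np.float64(-0.006)], array([ 0.582, -0.163]))
0.45 ([-0.03, -0.008, 0.0, 0, 0, np.float64(-0.06)], array([ 0.57 , -0.159]))
0.62 ([-0.041, -0.013, 0.0, 0, 0, np.float64(-0.115)], array([ 0.558, -0.157]))
0.79 ([-0.053, -0.016, 0.0, 0, 0, np.float64(-0.169)], array([ 0.546, -0.156]))
0.96 ([-0.065, -0.017, 0.0, 0, 0, np.float64(-0.223)], array([ 0.533, -0.159]))
1.13 ([-0.078, -0.016, 0.0, 0, 0, np.float64(-0.277)], array([ 0.522, -0.163]))
1.3 ([-0.09, -0.013, 0.0, 0, 0, np.float64(-0.331)], array([ 0.511, -0.169]))
1.47 ([-0.101, -0.008, -0.0, 0, 0, np.float64(-0.385)], array([ 0.502, -0.176]))
1.64 ([-0.111, -0.002, -0.0, 0, 0, np.float64(-0.439)], array([ 0.493, -0.185]))
1.81 ([-0.12, 0.007, -0.0, 0, 0, np.float64(-0.493)], array([ 0.487, -0.196]))
1.98 ([-0.127, 0.017, -0.0, 0, 0, np.float64(-0.547)], array([ 0.482, -0.207]))
2.15 ([-0.133, 0.028, -0.0, 0, 0, np.float64(-0.602)], array([ 0.48 , -0.219]))
2.32 ([-0.137, 0.039, -0.0, 0, 0, np.float64(-0.656)], array([ 0.479, -0.232]))
2.49 ([-0.138, 0.052, -0.0, 0, 0, np.float64(-0.71)], array([ 0.481, -0.244]))
2.66 ([-0.138, 0.064, -0.0, 0, 0, np.float64(-0.764)], array([ 0.484, -0.255]))
2.83 ([-0.135, 0.076, -0.0, 0, 0, np.float64(-0.818)], array([ 0.49 , -0.266]))
3.0 ([-0.131, 0.087, -0.0, 0, 0, np.float64(-0.872)], array([ 0.497, -0.276]))
3.14 ([-0.126, 0.096, -0.0, 0, 0, np.float64(-0.917)], array([ 0.504, -0.284]))
```

```bash
python3 -m handwheel '[[1,0.07,-0.02,0,0,0,0],[1,0.14,-0.043,0,0,0,0],[1,0.14,-0.043,0.03,0,0,0],[1,0.14,-0.043,0.09,0,0,0],[1,0.14,-0.043,0.15,0,0,0],[1,0.14,-0.043,0.21,0,0,0],[1,0.14,-0.043,0.255,0,0,0],[1,0.14,-0.043,0.255,0,0,0],[1,0.14,-0.043,0.255,0,0,0]]'
python3 -m handwheel '[[1,-0.012,0,0,0,0,0],[1,-0.02,-0.001,0,0,0,-0.006],[1,-0.03,-0.008,0,0,0,-0.06],[1,-0.041,-0.013,0,0,0,-0.115],[1,-0.053,-0.016,0,0,0,-0.169],[1,-0.065,-0.017,0,0,0,-0.223],[1,-0.078,-0.016,0,0,0,-0.277],[1,-0.09,-0.013,0,0,0,-0.331],[1,-0.101,-0.008,0,0,0,-0.385],[1,-0.111,-0.002,0,0,0,-0.439],[1,-0.12,0.007,0,0,0,-0.493],[1,-0.127,0.017,0,0,0,-0.547],[1,-0.133,0.028,0,0,0,-0.602]]'
python3 -c "
from plan import *
st=robot.read_state();print(st['q'].round(2))
for a in(2.32,2.49,2.66,2.83,3.0,3.1416): print(row(1,(a,3.14,3.14),.055,-.047,.034,-1,st))"
```

```text
t: 31.5
tool_pos: [0.6022, -0.1585, 0.0351]
orientation: [3.114, 0.41, 0.002]
force: [0.2, 0.6, -0.7]
opening: 0.0007
gripper_force: 0.0
t: 33.12
tool_pos: [0.479, -0.219, 0.0351]
orientation: [1.483, 2.769, 0.003]
force: [-1.1, 8.9, 3.9]
opening: 0.0004
gripper_force: 3.6
[-0.53  0.13  1.87  0.    1.14 -1.12]
([-0.011, -0.007, 0.001, 0, 0, np.float64(-0.051)], array([ 0.479, -0.232]))
([-0.022, -0.012, 0.001, 0, 0, np.float64(-0.105)], array([ 0.481, -0.244]))
([-0.033, -0.016, 0.001, 0, 0, np.float64(-0.159)], array([ 0.484, -0.255]))
([-0.046, -0.017, 0.001, 0, 0, np.float64(-0.213)], array([ 0.49 , -0.266]))
([-0.058, -0.017, 0.001, 0, 0, np.float64(-0.268)], array([ 0.497, -0.276]))
([-0.068, -0.015, 0.001, 0, 0, np.float64(-0.313)], array([ 0.504, -0.284]))
```

```bash
python3 -m handwheel '[[1,-0.011,-0.007,0,0,0,-0.051],[1,-0.022,-0.012,0,0,0,-0.105],[1,-0.033,-0.016,0,0,0,-0.159],[1,-0.046,-0.017,0,0,0,-0.213],[1,-0.058,-0.017,0,0,0,-0.268],[1,-0.068,-0.015,0,0,0,-0.313],[1,-0.07,-0.015,0,0,0,-0.313],[1,-0.07,-0.015,0,0,0,-0.313]]'
python3 -c "
from h import *
st=robot.read_state();print(R.from_rotvec(st['orientation']).as_matrix().round(2))"
```

```text
t: 34.12
tool_pos: [0.5031, -0.2861, 0.0338]
orientation: [-0.01, -3.139, -0.003]
force: [-6.3, 2.6, 1.4]
opening: 0.001
gripper_force: 3.4
[[-1.    0.01 -0.  ]
 [ 0.01  1.    0.  ]
 [ 0.    0.   -1.  ]]
```

```bash
python3 -m handwheel '[[1,-0.003,0,0,0,0,0],[1,-0.004,0,0,0,0,0],[1,-0.004,0,0,0,0,0],[1,-0.004,0,0,0,0,0]]'
python3 -m handwheel '[[1,0.03,0,0,0,0,0],[1,0.05,0.02,-0.05,0,0,0],[1,0.05,0.04,-0.11,0,0,0],[1,0.05,0.04,-0.17,0,0,0],[1,0.05,0.04,-0.22,0,0,0],[1,0.05,0.04,-0.24,0,0,0],[1,0.05,0.04,-0.24,0,0,0]]'
python3 - <<'E'
from h import *
import pickle
st=robot.read_state();p=robot.read_camera("wrist");pickle.dump((st,p),open("w8.pkl","wb"));g=p["frame"].mean(2)
o=np.array([.5585,-.2286]);print(st["tool_pos"])
for x in(-.015,-.035,-.055,-.075,-.09): 
    ys=np.arange(-.008,.056,.002);v=[]
    for y in ys:
        u=proj(p,[o[0]-y,o[1]+x,.045],st);v.append(int(cv2.getRectSubPix(g.astype(np.float32),(1,1),tuple(map(float,u)))[0,0]))
    print(x,v)
for n in("leaf_1_tip","leaf_2_tip","leaf_3_tip","keeper_grip","keeper_rib","gate"):
    for r in robot.regions_of(p,n)[:1]: print(n,round(r["conf"],2),r["rect"],r["mask"].sum())
E
```

```text
t: 34.62
tool_pos: [0.5036, -0.2861, 0.0336]
orientation: [-0.011, -3.132, -0.004]
force: [-24.3, 4.1, 14.8]
opening: 0.0007
gripper_force: 12.5
t: 35.5
tool_pos: [0.4598, -0.2469, 0.2752]
orientation: [0.011, 3.139, -0.003]
force: [0.1, 0.5, -0.3]
opening: 0.0003
gripper_force: 0.0
[ 0.45975399 -0.24691222  0.27520423]
-0.015 [41, 43, 40, 34, 36, 37, 42, 64, 79, 69, 126, 146, 177, 145, 54, 31, 71, 130, 141, 158, 144, 81, 34, 57, 130, 148, 169, 129, 85, 99, 103, 100]
-0.035 [109, 110, 111, 110, 110, 112, 113, 115, 76, 48, 125, 142, 173, 150, 96, 46, 61, 128, 141, 155, 140, 85, 30, 38, 124, 144, 166, 136, 100, 73, 45, 55]
-0.055 [99, 88, 80, 110, 137, 159, 152, 82, 30, 44, 123, 141, 172, 154, 59, 30, 63, 129, 140, 154, 130, 87, 32, 29, 118, 140, 163, 137, 100, 76, 45, 55]
-0.075 [76, 75, 75, 116, 138, 156, 150, 83, 36, 39, 118, 140, 166, 154, 59, 31, 57, 128, 140, 156, 129, 89, 29, 23, 116, 139, 158, 140, 98, 78, 45, 54]
-0.09 [75, 74, 79, 118, 140, 157, 149, 86, 45, 66, 127, 145, 171, 154, 78, 96, 90, 123, 139, 161, 128, 78, 58, 75, 119, 139, 160, 142, 98, 109, 119, 121]
leaf_1_tip 0.64 [202.6, 196.0, 271.1, 224.7] 1843
leaf_2_tip 0.9 [200.4, 196.0, 275.1, 220.9] 1312
leaf_3_tip 0.95 [208.7, 191.9, 275.6, 216.0] 780
keeper_grip 0.93 [124.8, 180.3, 188.5, 204.4] 732
keeper_rib 0.9 [121.3, 182.1, 194.4, 206.2] 896
gate 0.67 [108.5, 175.7, 274.9, 234.2] 6165
```

All leaves are home: the strips are parallel at y≈1, 15, 29 and 43 mm, and the force jumped at the stop. Next I look down on the keeper.

```bash
python3 -m handwheel '[[0.2,-0.035,-0.06,0.03,0,0,0],[0.2,-0.035,-0.125,0.06,0,0,0],[0.2,-0.035,-0.125,0.085,0,0,0],[0.2,-0.035,-0.125,0.085,0,0,0],[0.2,-0.035,-0.125,0.085,0,0,0]]' 20
python3 - <<'E'
from h import *
import pickle
st=robot.read_state();p=robot.read_camera("wrist");pickle.dump((st,p),open("w9.pkl","wb"))
o=np.array([.5585,-.2286,0]);print(st["tool_pos"])
G=lambda x,y,z:np.array([o[0]-y,o[1]+x,z])
for c in((-.15,.064,.041),(-.133,.064,.084),(-.21,.064,.05),(-.244,.064,.041)): print(c,proj(p,G(*c),st).round(1))
for n in("keeper_grip","keeper_rib"):
    for r in robot.regions_of(p,n)[:2]: print(n,round(r["conf"],2),r["rect"],r["mask"].sum())
u=proj(p,G(-.165,.064,.05),st).astype(int);x0=max(0,u[0]-95);y0=max(0,u[1]-60);print(x0,y0)
save(p,"w9",(x0,y0,x0+190,y0+120),4.2)
E
```

```text
t: 36.48
tool_pos: [0.4937, -0.371, 0.1892]
orientation: [0.01, 3.142, 0.001]
force: [0.5, 1.1, 0.3]
opening: 0.0364
gripper_force: 0.0
[ 0.49371766 -0.37100502  0.18922703]
(-0.15, 0.064, 0.041) [250.6 183.7]
(-0.133, 0.064, 0.084) [266.4 195.1]
(-0.21, 0.064, 0.05) [197.  186.1]
(-0.244, 0.064, 0.041) [169.3 184.1]
keeper_rib 0.84 [191.4, 174.3, 279.2, 202.6] 1153
142 125
```

View pics/w9.png

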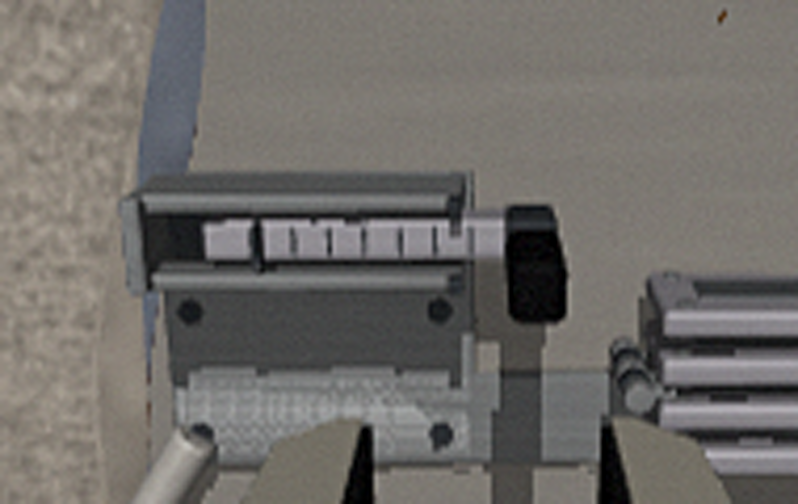

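Keeper view (4.2× crop): the index posts are at (455,203) and (455,283). The one raised rib, thick and dark, is at (257,245); the thinner marks at 295…437 are flat lines. The tab is at (538,290). Its centre is at gate x ≈ -0.128, so it needs about 54–55 mm of pull.

```bash
python3 -m handwheel '[[0.2,-0.001,0.015,0,0,0,0],[0.2,-0.001,0.015,0.05,0,0,0],[0.2,-0.001,0.015,0.1,0,0,0],[0.2,-0.001,0.015,0.121,0,0,0],[0.2,-0.001,0.015,0.121,0,0,0],[1,-0.001,0.015,0.121,0,0,0],[1,-0.001,0.015,0.121,0,0,0],[1,-0.001,0.015,0.121,0,0,0],[1,-0.001,0.015,0.121,0,0,0]]' 30
python3 - <<'E'
from h import *
import pickle
st=robot.read_state();o=np.array([.5585,-.2286]);print("tab now",st["tool_pos"])
s9,p=pickle.load(open("w9.pkl","rb"))
for n,u,v,z in(("postA",455,203,.045),("postB",455,283,.045),("rib",257,245,.048),("tab",538,290,.084),("chanend",470,190,.041)):
    X=at_z(p,(142+u/4.2,125+v/4.2),z,s9);print(n,X.round(4),"gate",(X[1]-o[1]).round(4),(o[0]-X[0]).round(4))
E
```

```text
t: 37.75
tool_pos: [0.4957, -0.3578, 0.0696]
orientation: [0.011, 3.139, -0.004]
force: [0.5, -1.2, 6.7]
opening: 0.0139
gripper_force: 30.0
tab now [ 0.49566752 -0.35775093  0.0696002 ]
postA [ 0.4813 -0.3786  0.045 ] gate -0.15 0.0772
postB [ 0.5038 -0.3789  0.045 ] gate -0.1503 0.0547
rib [ 0.4919 -0.4319  0.048 ] gate -0.2033 0.0666
tab [ 0.4934 -0.3579  0.084 ] gate -0.1293 0.0651
chanend [ 0.4786 -0.3746  0.041 ] gate -0.146 0.0799
```

```bash
python3 -m handwheel '[[1,0,0.012,0,0,0,0],[1,0,0.024,0,0,0,0],[1,0,0.036,0,0,0,0],[1,0,0.047,0,0,0,0],[1,0,0.055,0,0,0,0],[1,0,0.055,0,0,0,0],[1,0,0.055,0,0,0,0]]'
python3 -m handwheel '[[0.2,0,0.055,0,0,0,0],[0.2,0,0.055,0,0,0,0],[0.2,0,0.055,0,0,0,0],[0.2,0,0.055,-0.05,0,0,0],[0.2,0,0.03,-0.11,0,0,0],[0.2,0,-0.02,-0.12,0,0,0],[0.2,0,-0.02,-0.12,0,0,0],[0.2,0,-0.02,-0.12,0,0,0]]'
python3 - <<'E'
from h import *
import pickle
st=robot.read_state();p=robot.read_camera("wrist");pickle.dump((st,p),open("w10.pkl","wb"));g=p["frame"].mean(2).astype(np.float32)
o=np.array([.5585,-.2286]);print(st["tool_pos"])
def prof(y,z,xs):
    return [int(cv2.getRectSubPix(g,(1,3),tuple(map(float,proj(p,[o[0]-y,o[1]+x,z],st))))[0,0]) for x in xs]
xs=np.arange(-.166,-.055,.002);print((xs*1e3).round().astype(int))
for y in(.060,.064,.068): print(y,prof(y,.046,xs))
for y in(.053,.0555,.0745,.077): print("post",y,prof(y,.045,xs[:20]))
im=cv2.cvtColor(p["frame"],cv2.COLOR_RGB2GRAY)
save(p,"w10",(142,125,332,245),4.2)
E
```

```text
t: 38.62
tool_pos: [0.4958, -0.3025, 0.0695]
orientation: [0.011, 3.14, -0.003]
force: [-1.1, -0.0, 8.5]
opening: 0.0137
gripper_force: 30.0
t: 39.62
tool_pos: [0.4945, -0.3213, 0.1871]
orientation: [-0.012, -3.141, -0.002]
force: [-0.2, 0.5, -1.0]
opening: 0.0376
gripper_force: 0.0
[ 0.49449677 -0.32127765  0.18707445]
[-166 -164 -162 -160 -158 -156 -154 -152 -150 -148 -146 -144 -142 -140
 -138 -136 -134 -132 -130 -128 -126 -124 -122 -120 -118 -116 -114 -112
 -110 -108 -106 -104 -102 -100  -98  -96  -94  -92  -90  -88  -86  -84
  -82  -80  -78  -76  -74  -72  -70  -68  -66  -64  -62  -60  -58  -56]
0.06 [74, 76, 86, 84, 84, 84, 83, 86, 84, 70, 61, 37, 60, 53, 80, 77, 79, 47, 49, 78, 67, 67, 66, 64, 65, 68, 71, 71, 108, 115, 87, 91, 92, 90, 82, 82, 82, 81, 62, 63, 61, 62, 60, 59, 62, 59, 60, 62, 83, 80, 109, 90, 25, 7, 2, 9]
0.064 [31, 30, 25, 30, 27, 26, 25, 30, 29, 27, 36, 150, 146, 144, 141, 143, 147, 68, 31, 148, 144, 143, 133, 135, 145, 143, 144, 90, 129, 140, 141, 143, 54, 149, 141, 143, 145, 106, 143, 142, 140, 143, 99, 142, 144, 143, 111, 125, 141, 143, 143, 100, 28, 6, 8, 10]
0.068 [28, 30, 29, 32, 29, 29, 29, 29, 29, 30, 33, 148, 144, 146, 145, 145, 150, 54, 23, 155, 147, 146, 148, 129, 147, 144, 148, 93, 135, 144, 146, 149, 81, 150, 145, 144, 146, 104, 146, 144, 143, 145, 100, 144, 143, 144, 108, 131, 146, 146, 145, 106, 25, 12, 0, 4]
post 0.053 [107, 106, 92, 92, 90, 89, 92, 75, 51, 14, 66, 68, 69, 48, 72, 76, 76, 73, 73, 76]
post 0.0555 [122, 122, 123, 124, 121, 119, 123, 111, 51, 46, 46, 72, 73, 51, 78, 76, 76, 74, 77, 73]
post 0.0745 [62, 63, 61, 63, 64, 63, 66, 54, 49, 28, 30, 40, 81, 95, 108, 105, 107, 108, 107, 108]
post 0.077 [121, 120, 121, 120, 120, 120, 123, 89, 48, 33, 34, 42, 53, 79, 126, 123, 124, 120, 121, 123]
```

The second call's shift was relative to its own start, so the tab was dragged on before the fingers opened. The rib now reads -131 mm against the posts at -148 mm, about 17 mm too far. I'll regrasp and push it back.

```bash
python3 -m handwheel '[[0.2,-0.001,0.036,0,0,0,0],[0.2,-0.001,0.036,0.05,0,0,0],[0.2,-0.001,0.036,0.1,0,0,0],[0.2,-0.001,0.036,0.1175,0,0,0],[0.2,-0.001,0.036,0.1175,0,0,0],[1,-0.001,0.036,0.1175,0,0,0],[1,-0.001,0.036,0.1175,0,0,0],[1,-0.001,0.036,0.1175,0,0,0],[1,-0.001,0.036,0.1175,0,0,0]]'
```

```text
t: 40.8
tool_pos: [0.4971, -0.2862, 0.0718]
orientation: [0.011, 3.139, -0.002]
force: [0.0, 1.2, 5.8]
opening: 0.0134
gripper_force: 30.0
```

```bash
python3 -m handwheel '[[1,0,-0.006,0,0,0,0],[1,0,-0.012,0,0,0,0],[1,0,-0.016,0,0,0,0],[1,0,-0.016,0,0,0,0],[1,0,-0.016,0,0,0,0]]'
python3 -m handwheel '[[0.2,0,0,0,0,0,0],[0.2,0,0,0,0,0,0],[0.2,0,0,0,0,0,0],[0.2,0,0,-0.05,0,0,0],[0.2,0,0,-0.11,0,0,0],[0.2,0,-0.075,-0.12,0,0,0],[0.2,0,-0.075,-0.12,0,0,0],[0.2,0,-0.075,-0.12,0,0,0]]'
cat > k.py <<'E'
from h import *
st=robot.read_state();p=robot.read_camera("wrist");g=p["frame"].mean(2).astype(np.float32)
o=np.array([.5585,-.2286]);print(st["tool_pos"])
def prof(y,z,xs):
    return [int(cv2.getRectSubPix(g,(1,3),tuple(map(float,proj(p,[o[0]-y,o[1]+x,z],st))))[0,0]) for x in xs]
xs=np.arange(-.172,-.055,.002);print((xs*1e3).round().astype(int))
for y in(.064,.068): print(y,prof(y,.046,xs))
for y in(.053,.0555,.0745,.077): print("post",y,prof(y,.045,xs[:20]))
for y in(.01,.05,.15):pass
for x in(-.02,-.05,-.085): print("pack",x,[prof(y,.045,[x])[0] for y in np.arange(-.008,.056,.002)])
save(p,"w11",scale=1.5)
t=robot.read_camera("top")
for r in robot.regions_of(t,"ramekin_1")[:6]:
    c=r["rect"];print(round(r["conf"],2),at_z(t,((c[0]+c[2])/2,(c[1]+c[3])/2),.036).round(3),t["frame"][r["mask"]].mean(0).round())
E
python3 k.py
```

```text
t: 41.42
tool_pos: [0.4971, -0.3027, 0.0718]
orientation: [0.011, 3.139, -0.003]
force: [0.5, -0.2, 5.1]
opening: 0.0137
gripper_force: 30.0
t: 42.42
tool_pos: [0.495, -0.377, 0.1893]
orientation: [-0.013, -3.141, -0.002]
force: [-0.1, 1.0, 0.0]
opening: 0.0376
gripper_force: 0.0
[ 0.49496367 -0.37699877  0.18932401]
[-172 -170 -168 -166 -164 -162 -160 -158 -156 -154 -152 -150 -148 -146
 -144 -142 -140 -138 -136 -134 -132 -130 -128 -126 -124 -122 -120 -118
 -116 -114 -112 -110 -108 -106 -104 -102 -100  -98  -96  -94  -92  -90
  -88  -86  -84  -82  -80  -78  -76  -74  -72  -70  -68  -66  -64  -62
  -60  -58  -56]
0.064 [25, 27, 24, 63, 145, 144, 145, 139, 142, 143, 56, 70, 147, 141, 142, 106, 111, 142, 142, 144, 107, 153, 142, 141, 143, 80, 142, 140, 141, 135, 59, 144, 139, 141, 137, 109, 143, 142, 144, 109, 121, 143, 141, 143, 96, 16, 48, 0, 6, 8, 4, 7, 8, 6, 2, 46, 119, 126, 122]
0.068 [29, 31, 27, 57, 151, 142, 145, 143, 146, 146, 62, 48, 154, 142, 145, 104, 114, 144, 142, 145, 95, 152, 143, 141, 144, 93, 148, 143, 143, 144, 66, 145, 143, 144, 130, 115, 144, 142, 144, 108, 127, 143
[... 504 characters left out ...]
, 143, 155, 113, 82, 35, 100, 142, 147, 159, 110, 53, 33, 94, 139, 146, 157, 108, 54, 40, 95, 140, 145, 151, 107, 99, 99, 99, 107]
pack -0.05 [72, 68, 113, 134, 141, 158, 113, 51, 37, 93, 141, 146, 170, 112, 62, 20, 105, 135, 144, 165, 110, 67, 31, 72, 139, 142, 160, 108, 96, 65, 51, 76]
pack -0.085 [109, 111, 110, 107, 104, 157, 107, 60, 35, 83, 133, 140, 176, 111, 59, 33, 100, 132, 141, 170, 100, 45, 33, 75, 135, 136, 158, 114, 92, 108, 35, 22]
0.82 [0.451 0.344 0.036] [129.  72.  54.]
0.8 [0.53  0.341 0.036] [132. 129. 123.]
0.59 [0.38  0.343 0.036] [129. 126. 120.]
0.59 [0.493 0.126 0.036] [13. 84. 82.]
0.57 [0.4   0.171 0.036] [ 25.  55. 107.]
0.2 [ 0.523 -0.274  0.036] [130. 128. 128.]
```

The rib and posts both read -151 mm, the pack is closed, and all three ramekins are on the tray. Handing in.

```bash
python3 -c "
from plant import robot
print(robot.close_job())"
```

```text
the job is handed in; nothing more can be done
None
```

I handed the job in; it gave no verdict. My last camera check showed all three ramekins upright on the tray, leaves 3, 2 and 1 folded home in that order, and the keeper rib level with the index posts. I first pulled the bolt about 17 mm too far and pushed it back.

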